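# Slacken the laundry wringer

## Task

The washing is done, so take the pressure off the rollers of the hand wringer before they set flat. First throw its holding pawl right over, clear of the ratchet wheel, until it lies back on its rest; then swing the pressure lever back against its drag until it bears firmly on the stop screw, without leaning hard on the screw or knocking it, and leave it there; last, turn the pawl over again so that it lies on the teeth, ready for the next wash. Never force the wheel against the pawl, and leave the other things on the ledge where they are.

Things in the scene. Friction and masses are not known exactly. Their poses are not given: they have to be found in the camera images.
- wringer: Hand wringer bolted down on the ledge: two sheet-steel cheeks, 260 mm over their outsides, 150 mm deep, carrying two pale rubber rollers 240 mm long. Origin: centre of its underside. x runs across the rollers from the robot's side to the basin's side, y along the rollers from the ratchet end to the end with the wooden-gripped crank (not used), z up; always upright. All offsets below are in this frame.
- wheel_axis (a point): Point on the axis (along y) of the ratchet wheel, in the wheel's middle plane, at (0, -140, 155) mm in the wringer's frame. The wheel: 16 saw teeth, 98 mm across the tips, 82 mm across the roots, 12 mm thick, just outside the -y cheek. Wheel, lever, shaft and cams turn as one; turning back (the top of the wheel moves to +x) parts the rollers.
- lever_handle (a point): Middle of the round black handle of the pressure lever: 18 mm thick, 66 mm long along the wringer's y, sticking out to -y and free to spin on its pin. It lies 85 mm from the wheel axis and 50 mm to -y of the wheel's middle plane. Own z: outward along the flat lever bar (14 mm wide, 6 mm thick, in a plane 10 mm to -y of the wheel's middle plane); own x: the way it goes when swung back.
- lever (a joint): Turn of lever and wheel, rad, growing as it is swung back. At 0 the bar leans 60 degrees (1.047 rad) from upright to -x, at 1.047 it stands upright, beyond that it leans to +x: the handle is 85 mm from the axis at angle (value - 1.047) from upright towards +x. Starts between 0 and 0.5. It stays where it is left; its drag takes 4 to 6 N at the handle. The stop screw ends the swing somewhere between 1.8 and 2.25.
- pawl_pivot (a point): Centre of the pawl's pivot bolt, in the wheel's middle plane, 52 mm to +x of and 54 mm above the wheel axis. The pawl turns about an axis along the wringer's y.
- pawl_pin (a point): Middle of the free part of the pawl's round steel finger pin (12 mm thick, pointing along the wringer's y, reaching from the pawl 67 mm to +y over the top of the cheek, 35 mm or more clear above everything below it while the pawl is down). It is 43 mm to +y of the wheel's middle plane; from the pivot it lies 40 mm to -x and 8 mm up at pawl value 0, and turns with the pawl.
- pawl (a joint): Turn of the pawl, rad. About 0 to 0.17: it lies on the teeth (0: on the roots). It grows as the pin is lifted up and over to +x; upright near 1.4; 2.3 is its rest, thrown back. Light (80 g) and loose: it falls by its own weight to whichever side it leans. While it lies on the teeth the wheel cannot turn back more than one tooth (0.39 rad); forward is free.
- stop_bracket: Small steel bracket on the -y cheek that holds an upright, 8 mm thick, domed stop screw; origin in the middle of the bracket, 54 mm to +x of and 12 mm below the wheel axis. The screw stands 11.5 mm further to -y, under the lever bar's path. Its setting differs each time and is not measured: the domed end is 16 to 43 mm above the height of the wheel axis, so where the lever meets it must be felt. It gives way to nothing; over 25 N on it is too much.
- mug: Aluminium mug, 84 mm across, 88 mm tall, standing beyond the lever end of the wringer. Origin: centre of its underside. Bystander.
- soap_box: Shut flap soap box of teal plastic, 75 x 110 mm, 38 mm tall, beyond the lever end of the wringer. Origin: centre of its underside. Bystander.
- comb: Wooden comb 150 mm long, lying flat on the basin's side of the wringer. Origin: centre of its underside. Bystander.
- bowl: Small white ceramic bowl, 110 mm across, 45 mm tall, beyond the crank end of the wringer. Origin: centre of its underside. Bystander.
- bottle: White plastic bottle, 56 mm thick, 140 mm tall, on the basin's side of the wringer. Origin: centre of its underside. Bystander.
- scrub_brush: Wooden scrubbing brush 150 x 50 mm, 38 mm tall, on the basin's side of the wringer. Origin: centre of its underside. Bystander.

How it is judged:
By the outcome, as a careful person would: the job done as asked, in the order asked, and still so for the second after the job is handed in, with the robot touching nothing.
It also fails if it takes over 69 s, if anything falls off the work surface, if the arm or the gripper's body presses on something with over 40 N, if the wrist force passes 120 N, or if a joint passes its speed limit or range.

## Robot

A 6-joint arm with a two-finger parallel gripper is mounted at the origin on the work surface. World frame = base frame: x ahead of the robot, y to its left, z up, the work surface at z = 0. Lengths are in m, angles in rad, forces in N, time in s.
With the tool pointing down it reaches from about 0.375 to 0.9 m from the base axis. Payload 3.1 kg.
Tool frame: the origin (TCP) lies midway between the tips of the shut fingers; the grasp point (between the pads) lies 19 mm behind it (manip.hold_point_z is the distance from the TCP to the grasp point, in m); x points along the fingers, y is the direction in which the jaws open and shut, and the axes are right-handed (so a half turn about x gives the same grasp; the last joint's range is limited). The gripper opens to 85 mm and grips with 20 to 120 N. Pads are 22 mm wide; open, the fingers measure 114 mm over their backs; the gripper's body (76 mm by 85 mm) begins 54 mm behind the grasp point. The pads swing forward as they close: fully open they stand 13 mm farther back than shut.
Start: joints at [-1.456, 0.527, 1.433, -0, 1.181, -0.178], TCP at [0.181, -0.598, 0.193] pointing down, gripper open.
Joint ranges: [-3.08, 3.08], [-0.75, 2.2], [0.22, 2.44], [-1.43, 4.57], [0, 2.65], [-2.85, 2.85]. Speed limits (rad/s): [2.79, 2.79, 3.14, 3.14, 3.14, 3.14].

## Interface

Orientations are given as a unit quaternion [x, y, z, w].
In Python, from station import manip, snapshot gives the robot as it stands.
- The arm moves only by the tool play_rows, never from a script. Its argument "series" is a list of rows, each a list of 4 numbers: the shift along the tool's x, y, z in m, then the turn about the tool's x in degrees. In form: [[tx, ty, tz, spin], ...]. A call has 1 to 20 rows; each row is the pose to reach, as a shift and turn from the pose measured when the call began, along the tool's axes at that moment; what a row does not reach only later rows make up. A row lasts 1/10 s, in which the tool goes at most 50 mm and 8.59 degrees, less where a joint would pass 70% of its speed; a pose out of reach is approached as far as the arm can. A call with a gripper value outside its range is refused whole. "claw" is the opening in per cent of the stroke, from 0 (shut) to 100 (fully open), set as the call begins (left out, the last holds). The fingers move at their own pace and stop on an object; "force" is the grip in N (left out, the last holds). Time passes only in rows, so rows that repeat a pose let the fingers close. It gives the time, the measured TCP pose, the force and the opening at its end, in the units of the state.
- manip.sense(): the state, without advancing time (a new reading comes with each control period).
- snapshot(name): name is "side" or "top" or "wrist"; returns a dict with "image" (384x512x3 uint8, blue, green, red), "depth" (384x512 float32, m along the optical axis (not along the pixel's ray), 0 where there is no reading), "fov_y" (degrees; the focal length in pixels is half the picture's height over the tangent of half this angle, whatever the lens; pixels are square), "cx", "cy" (the principal point, pixels), "dist" ([k1, k2, p1, p2, k3] as OpenCV has them; the pictures are not rectified), "R" (3x3) and "t" (3): a world point X has camera coordinates R X + t. Camera axes: x right, y down, z forward; pixel columns grow to the right and rows downward; lengths in m; the calibration is good to about 2 mm. A picture is of the moment at which its call begins.
- manip.sign_off(): hands the job in, once; it reports no verdict.
The state is a dict: "t": time; "q": joint angles; "qd": joint speeds; "tau": joint torques, N m; "tcp_pos": TCP position; "tool_rot": TCP orientation; "force": force on the tool from outside, world axes, zero at the start; "ft_torque": the same for the moment, N m; "finger_gap": opening from 0.0 (shut) to 1.0 (fully open).
Only numpy, scipy, OpenCV 4.12 (cv2) and the standard library are available. Lean on these libraries where they do the work, as an engineer would, in place of code of your own. Each camera call takes 0.05 s, during which the arm holds its last target.

## Working session

There is one attempt and no reset: what is moved stays moved. The work goes in short steps, Python scripts to look and compute and a tool call to move; the robot and the scene stay as the last step left them, time stands still between calls to the robot, and variables do not carry over. Pictures are saved under pics/ and viewed, and the job is handed in when it is done.

Besides the shell and the picture viewer there is one more tool, called after "Emit:" as name(argument=value, ...) on one line, values as JSON. play_rows: Moves the arm, as the interface text tells. Its arguments: {"type":"object","properties":{"series":{"type":"array","items":{"type":"array","items":{"type":"number"}}},"claw":{"type":"number"},"force":{"type":"number"}},"required":["series"]}

```bash
mkdir -p pics; ls
python3 - <<'E'
from station import manip, snapshot
import cv2,numpy as np,pickle
s=manip.sense();print(s)
for n in ["side","top","wrist"]:
    d=snapshot(n);pickle.dump(d,open(f"pics/{n}0.pkl","wb"));cv2.imwrite(f"pics/{n}0.png",d["image"])
    print(n,d["fov_y"],d["cx"],d["cy"],d["dist"],np.round(d["R"],3).tolist(),d["t"])
E
```

```text
pics
{'t': 0.0, 'q': array([-1.45553787e+00,  5.28478570e-01,  1.43390944e+00, -1.59451231e-05,
        1.18139403e+00, -1.78491484e-01]), 'qd': array([-1.17481784e-03, -8.44954217e-04, -1.89782383e-05, -1.96219043e-04,
        1.38803457e-03, -1.36980928e-04]), 'tau': array([ 1.74280831e-03, -4.42343330e+01, -1.78026330e+01, -1.14474219e-04,
        8.41017027e-03,  3.21452262e-06]), 'tcp_pos': array([ 0.1808995 , -0.59740983,  0.19212382]), 'tool_rot': array([ 0.69951206,  0.10425919, -0.69947355,  0.10271151]), 'force': array([-1.21298269, -0.27933775, -0.21397075]), 'ft_torque': array([-0.00482576,  0.00848382,  0.04718842]), 'finger_gap': 1.0019415335282342}
side 45.38130758712033 262.42201946521675 193.447022777602 [-0.05346341  0.          0.          0.          0.        ] [[-0.871, -0.492, -0.009], [-0.356, 0.643, -0.678], [0.339, -0.587, -0.735]] [0.56562735 0.25737311 1.06668496]
top 53.058057694440684 251.63376843403617 194.79764898486172 [0.04052308 0.         0.         0.         0.        ] [[-0.029, -0.999, -0.037], [-0.993, 0.033, -0.112], [0.113, 0.033, -0.993]] [0.12607254 0.58396065 0.90139506]
wrist 71.28513278297757 252.42629827389985 196.24935740681465 [-0.04138624  0.          0.          0.          0.        ] [[0.289, -0.957, -0.001], [-0.925, -0.279, 0.257], [-0.246, -0.074, -0.966]] [-0.62445671 -0.03329557  0.37854538]
```

View pics/side0.png

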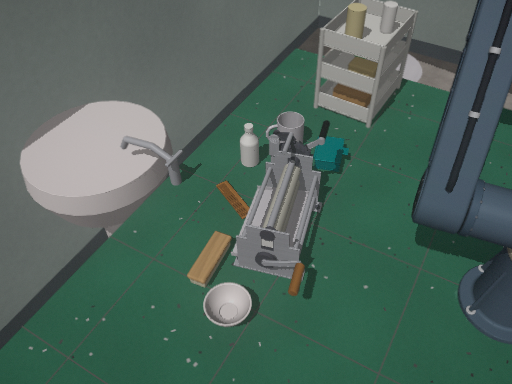

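View pics/top0.png

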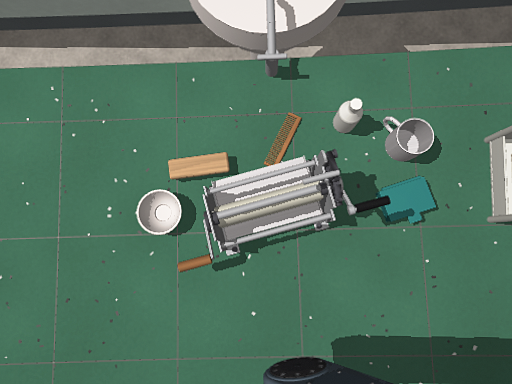

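View pics/wrist0.png

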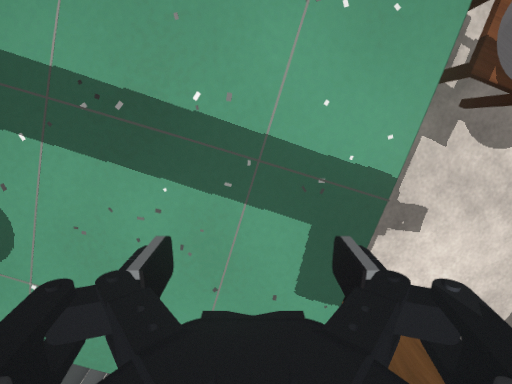

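```bash
cat > h.py <<'E'
import cv2,numpy as np,pickle
from scipy.spatial.transform import Rotation as Rn
def K(d):
    f=d["image"].shape[0]/2/np.tan(np.radians(d["fov_y"])/2)
    return np.array([[f,0,d["cx"]],[0,f,d["cy"]],[0,0,1]])
def cloud(d):
    h,w=d["depth"].shape
    u,v=np.meshgrid(np.arange(w),np.arange(h))
    p=cv2.undistortPoints(np.stack([u,v],-1).reshape(-1,1,2).astype(np.float64),K(d),np.array(d["dist"])).reshape(h,w,2)
    z=d["depth"]; P=np.dstack([p[...,0]*z,p[...,1]*z,z])
    X=(P-np.array(d["t"]))@np.array(d["R"]); X[z==0]=np.nan
    return X
def proj(d,X):
    rv,_=cv2.Rodrigues(np.array(d["R"]))
    return cv2.projectPoints(np.array(X,float).reshape(-1,1,3),rv,np.array(d["t"]),K(d),np.array(d["dist"]))[0].reshape(-1,2)
def load(n): return pickle.load(open(f"pics/{n}.pkl","rb"))
def crop(d,u0,u1,v0,v1,k,name):
    cv2.imwrite(f"pics/{name}.png",cv2.resize(d["image"][v0:v1,u0:u1],None,fx=k,fy=k,interpolation=cv2.INTER_CUBIC))
E
python3 - <<'E'
from h import *
d=load("top0");crop(d,190,450,130,280,3,"topc");X=cloud(d)
m=(X[...,2]>0.03)&(X[...,2]<0.35)
# height map
im=np.nan_to_num(X[...,2]);im=np.clip(im/0.25*255,0,255).astype(np.uint8);im=cv2.applyColorMap(im,cv2.COLORMAP_JET)
cv2.imwrite("pics/toph.png",cv2.resize(im[130:280,190:450],None,fx=3,fy=3,interpolation=cv2.INTER_NEAREST))
crop(load("side0"),220,360,100,290,4,"sidec")
E
```

```text
(no output)
```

View pics/topc.png

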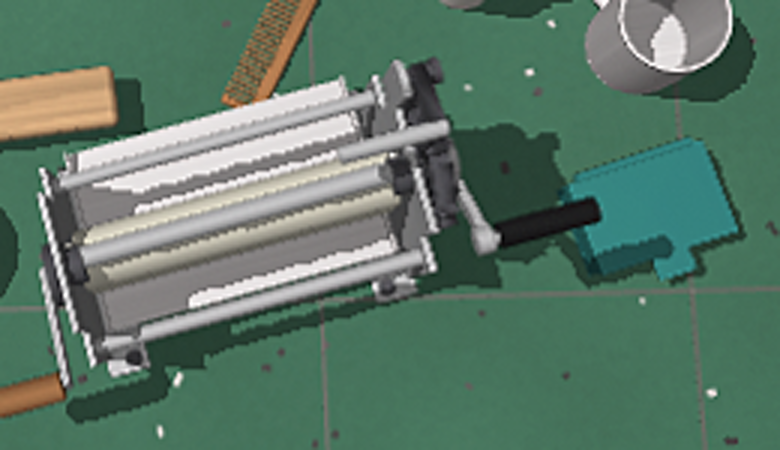

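View pics/toph.png

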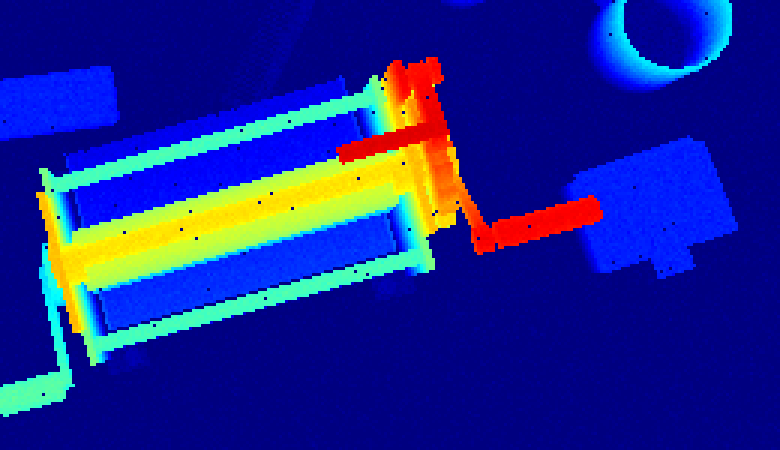

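View pics/sidec.png

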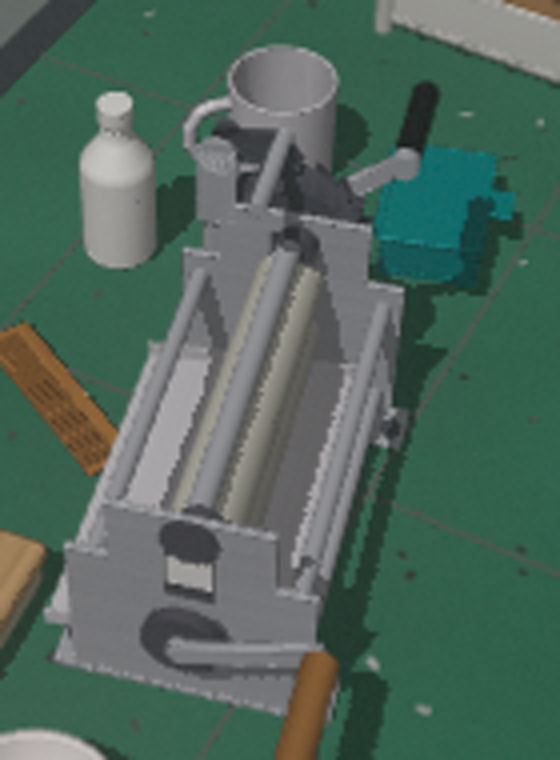

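Run:
```python
from h import *
d=load("top0");X=cloud(d)
def reg(u0,u1,v0,v1,z0,z1):
    a=np.zeros(X.shape[:2],bool);a[130+v0//3:130+v1//3,190+u0//3:190+u1//3]=1
    return X[a&(X[...,2]>z0)&(X[...,2]<z1)]
def line(n,P):
    c=P.mean(0);_,s,v=np.linalg.svd(P-c);a=v[0]*np.sign(v[0][1]);t=(P-c)@a
    lo,hi=c+a*t.min(),c+a*t.max()
    print(n,len(P),"c",c.round(4),"dir",a.round(4),"yaw",np.degrees(np.arctan2(-a[0],a[1])).round(2),"ends",lo.round(4),hi.round(4),"zmax",np.percentile(P[:,2],95).round(4), "mid",((lo+hi)/2).round(4))
line("pin",reg(336,410,120,165,.21,.3))
line("pinall",reg(336,452,115,165,.225,.3))
line("handle",reg(500,605,190,250,.15,.3))
line("rodL",reg(65,365,80,190,.08,.14))
line("rodR",reg(110,415,245,350,.08,.16))
line("shaft",reg(90,380,150,270,.155,.21))
line("cheek-ratchet", reg(372,440,75,275,.1,.16))
line("cheek crank", reg(36,108,165,370,.07,.16))
```

```text
pin 146 c [ 0.5943 -0.02    0.2254] dir [-0.2441  0.9697 -0.01  ] yaw 14.13 ends [ 0.6002 -0.0432  0.2257] [0.5888 0.0018 0.2252] zmax 0.2283 mid [ 0.5945 -0.0207  0.2254]
pinall 153 c [ 0.5982 -0.0338  0.2267] dir [-0.2448  0.9696 -0.0019] yaw 14.17 ends [ 0.6067 -0.0675  0.2268] [0.5893 0.0014 0.2266] zmax 0.2285 mid [ 0.598  -0.033   0.2267]
handle 321 c [ 0.5423 -0.13    0.2184] dir [-0.2444  0.9697 -0.001 ] yaw 14.15 ends [ 0.5505 -0.1627  0.2185] [ 0.5342 -0.0979  0.2184] zmax 0.2215 mid [ 0.5423 -0.1303  0.2184]
rodL 619 c [0.6158 0.078  0.113 ] dir [-0.1907  0.9812 -0.0309] yaw 11.0 ends [ 0.6369 -0.0308  0.1164] [0.5926 0.197  0.1093] zmax 0.1368 mid [0.6148 0.0831 0.1129]
rodR 949 c [0.5123 0.0785 0.1188] dir [-0.051   0.9928  0.1086] yaw 2.94 ends [ 0.5198 -0.0675  0.1028] [0.5079 0.1651 0.1283] zmax 0.1455 mid [0.5138 0.0488 0.1155]
shaft 742 c [0.5589 0.0706 0.1618] dir [-0.239   0.971  -0.0017] yaw 13.83 ends [ 0.5842 -0.0324  0.162 ] [0.5336 0.1732 0.1616] zmax 0.1649 mid [0.5589 0.0704 0.1618]
cheek-ratchet 439 c [ 0.5711 -0.0492  0.13  ] dir [0.9759 0.1431 0.1645] yaw -81.66 ends [ 0.513  -0.0577  0.1202] [ 0.658  -0.0364  0.1447] zmax 0.158 mid [ 0.5855 -0.0471  0.1324]
cheek crank 690 c [0.5299 0.189  0.117 ] dir [0.9966 0.0089 0.0815] yaw -89.49 ends [0.4548 0.1883 0.1109] [0.6024 0.1896 0.1229] zmax 0.1568 mid [0.5286 0.189  0.1169]
```

```bash
cat >> h.py <<'E'
YAW=np.radians(14.15);EX=np.array([np.cos(YAW),np.sin(YAW),0]);EY=np.array([-np.sin(YAW),np.cos(YAW),0]);EZ=np.array([0,0,1.])
W0=.5594*EX-.069*EY
RW=np.stack([EX,EY,EZ])  # world->wringer
def w2g(X): return (np.asarray(X)-W0)@RW.T
def g2w(g): return np.asarray(g)@RW+W0
def pin(a): 
    r=np.hypot(40,8);b=np.pi-np.arctan2(8,40)-a
    return np.array([.052+r/1000*np.cos(b),-.140,.209+r/1000*np.sin(b)])
def handle(v):
    return np.array([.085*np.sin(v-1.047),-.19,.155+.085*np.cos(v-1.047)])
E
python3 - <<'E'
from h import *
from station import manip
d=load("top0");X=cloud(d);G=w2g(X)
# wringer-frame elevation map (max z), 5mm cells, region x -80..110, y -240..-60
ok=np.isfinite(G[...,2])&(G[...,2]<.4)
g=np.concatenate([G[ok]]+[w2g(cloud(load("side0")))[(lambda Z:np.isfinite(Z)&(Z<.4))(cloud(load("side0"))[...,2])]])
print("zmax mm; cols y -240..-60 step 10; rows x")
for x in range(-90,120,10):
    r=[]
    for y in range(-240,-50,10):
        m=(abs(g[:,0]*1000-x-5)<5)&(abs(g[:,1]*1000-y-5)<5)
        r.append("%4d"%(g[m,2].max()*1000) if m.any() else "   .")
    print("%4d"%x,"".join(r))
m=(X[...,1]<-.25)&(X[...,2]>.05)&(X[...,2]<.6)
print("shelf",np.nanpercentile(X[m],[1,50,99],axis=0).round(3))
s=manip.sense();R=Rn.from_quat(s["tool_rot"]).as_matrix();print(R.round(3))
c=load("wrist0");C=-np.array(c["R"]).T@c["t"];print("cam in tool",R.T@(C-s["tcp_pos"]))
E
```

```text
zmax mm; cols y -240..-60 step 10; rows x
 -90    3   3   4   5   3   4   3   4   2   4   6   9  12  14   9   3   5   3   3
 -80    3 218 221 221 219 220 221 220 219 218 216 127 106 108 107  21 104 105 107
 -70    1 220 222 221 222 222 221 223 222 223 222 126 113 113 114 114 114 114 114
 -60    2 217 219 219 218 220 220 220 220 219 121 173 112 113 111 111 112 113 112
 -50    3   2   5   3   .   3   2   3 207 208 183 174  81  46  46  48  45  46  46
 -40    3   3   2   4   0   3   .   . 199 198 195 174  54  45  45  44  45  44  44
 -30    3   2   6   3   3   2   .   . 189 195 195 174 152 140 140 139 137 136 139
 -20    4   2   4   4   1   .   .   . 194 205 203 174 167 161 156 153 158 157 158
 -10    3   2   3   2   2   .   .   . 173 206 211 175 167 164 165 166 166 165 166
   0    4   4   2   2   1   .   .   . 172 227 228 227 227 227 228 227 226 164 164
  10    3   3   2   2   1   .   .   . 165 228 229 228 228 228 228 228 228 145 146
  20    2   4   3   3   4   .   .   .   . 226 225 173   .   .   . 123 135 135 133
  30    3   3   6   2   1   .   .   .   . 224 224 218   .   .  33  38  36 
[... 177 characters left out ...]
   6   4   3   3   3   .   .   .   .   . 213 219 112 114 113 112 113 113 112
  70    2   3   3   3   4   .   .   .   .   .   . 125  41  28  28  29  28  28  29
  80    3   3   4   3   .   .   .   .   0   0   5   8  39  31  30  29  31  30  31
  90    3   3   3   2   5   2   4   3   3   5   4   4  38  30  29  30  28  30  29
 100    5   3   2   5   3   3   4   4   3   4   5   2   3   5   3   3   2  10   9
 110    3   4   4   3   2   3   3   3   4   4   3   4   1   3   5   2   7  10   8
shelf [[ 0.507 -0.477  0.05 ]
 [ 0.669 -0.464  0.066]
 [ 0.744 -0.253  0.099]]
[[-0.     0.29  -0.957]
 [ 0.002 -0.957 -0.29 ]
 [-1.    -0.002 -0.   ]]
cam in tool [-1.81704305e-01  4.91429163e-05 -6.44782687e-02]
```

```bash
cat >> h.py <<'E'
def delta(tgt_w,yaw_to_ex=True):
    from station import manip
    s=manip.sense();R=Rn.from_quat(s["tool_rot"]).as_matrix()
    dd=R.T@(np.asarray(tgt_w)-s["tcp_pos"])
    ty=R[:,1];ang=np.degrees(np.arctan2(EX[1],EX[0])-np.arctan2(ty[1],ty[0]))
    return dd,-ang
def st():
    from station import manip
    s=manip.sense();g=w2g(s["tcp_pos"]);print("t",round(s["t"],2),"tcp g",g.round(4),"F g",(RW@s["force"]).round(2),"gap",round(s["finger_gap"],3),"tau",s["ft_torque"].round(2))
    R=Rn.from_quat(s["tool_rot"]).as_matrix();print("tooly in g",(RW@R[:,1]).round(4),"x",(RW@R[:,0]).round(4))
    return s
E
python3 - <<'E'
from h import *
print(delta(g2w([.0132,-.092,.34])),pin(.113)); st()
E
```

```text
(array([-0.14677475, -0.43695726, -0.56436222]), np.float64(-87.31381463091103)) [ 0.01315719 -0.14        0.22145937]
t 0.15 tcp g [-0.53   -0.5547  0.1923] F g [-0.5   0.27  0.84] gap 0.997 tau [ 0.01  0.02 -0.02]
tooly in g [ 0.0469 -0.9989 -0.0017] x [ 2.0e-04  1.7e-03 -1.0e+00]
```

Emit:
play_rows(series=[[-0.05,0,0,0],[-0.1,0,0,0],[-0.147,-0.02,-0.03,-5],[-0.147,-0.437,-0.564,-87.3],[-0.147,-0.437,-0.564,-87.3],[-0.147,-0.437,-0.564,-87.3],[-0.147,-0.437,-0.564,-87.3],[-0.147,-0.437,-0.564,-87.3],[-0.147,-0.437,-0.564,-87.3],[-0.147,-0.437,-0.564,-87.3],[-0.147,-0.437,-0.564,-87.3],[-0.147,-0.437,-0.564,-87.3],[-0.147,-0.437,-0.564,-87.3],[-0.147,-0.437,-0.564,-87.3],[-0.147,-0.437,-0.564,-87.3],[-0.147,-0.437,-0.564,-87.3],[-0.147,-0.437,-0.564,-87.3],[-0.147,-0.437,-0.564,-87.3],[-0.147,-0.437,-0.564,-87.3],[-0.147,-0.437,-0.564,-87.3]], claw=42, force=20)

```text
t: 2.15
tcp_pos: [0.5935, -0.0171, 0.3399]
tool_rot: [0.435, 0.558, -0.435, 0.557]
force: [-0.0, -1.0, 0.3]
finger_gap: 0.42
```

Run:
```python
from h import *
from station import snapshot
st();d=snapshot("wrist");pickle.dump(d,open("pics/w1.pkl","wb"))
im=d["image"].copy()
for g in ([.0132,-.097,.2215],[.052,-.14,.209],handle(.183),[0,-.14,.155],[.054,-.1615,.18]):
    u=proj(d,g2w(g))[0];cv2.drawMarker(im,tuple(int(x) for x in u),(0,0,255),0,12)
cv2.imwrite("pics/w1.png",im);print(delta(g2w([.0132,-.092,.2025])))
```

```text
t 2.15 tcp g [ 0.0119 -0.0926  0.3399] F g [-0.3  -0.99  0.34] gap 0.42 tau [-0.01  0.03 -0.05]
tooly in g [ 1.     -0.0012 -0.001 ] x [-0.001   0.0016 -1.    ]
(array([ 0.13761391,  0.0014672 , -0.00074138]), np.float64(-0.10994167870751992))
```

View pics/w1.png

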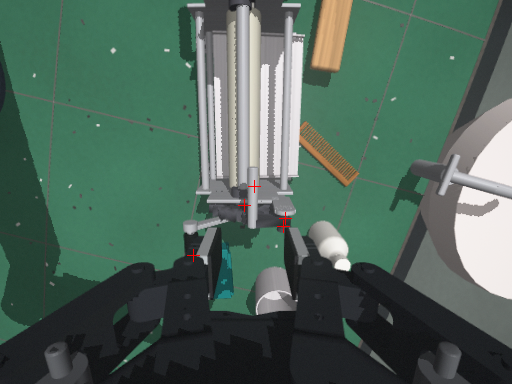

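Run:
```python
from h import *
G=w2g(cloud(load("w1")));
a=G[160:232,225:285].reshape(-1,3);a=a[(a[:,2]>.2145)&(a[:,2]<.24)&(a[:,1]>-.125)]
print(len(a),np.percentile(a,[2,50,98],axis=0).round(4))
for y in (-.12,-.11,-.1,-.09,-.08):
    b=a[abs(a[:,1]-y)<.005];print(y,b.min(0)[0].round(4),b.max(0)[0].round(4),b[:,2].max().round(4))
a=G[200:300,150:240].reshape(-1,3);a=a[(a[:,2]>.19)&(a[:,2]<.23)&(a[:,1]<-.14)&(a[:,1]>-.23)]
print(len(a),np.percentile(a,[2,50,98],axis=0).round(4))
```

```text
446 [[ 0.0061 -0.1239  0.2227]
 [ 0.0118 -0.0981  0.2266]
 [ 0.0165 -0.0739  0.2285]]
-0.12 0.006 0.0165 0.229
-0.11 0.0061 0.0165 0.2291
-0.1 0.0061 0.0165 0.2286
-0.09 0.0062 0.0164 0.2287
-0.08 0.0062 0.0164 0.2291
603 [[-0.0737 -0.1752  0.1913]
 [-0.0595 -0.1485  0.2128]
 [-0.0087 -0.1408  0.2219]]
```

Emit:
play_rows(series=[[0.045,0,0,0],[0.09,0,0,0],[0.12,0,0,0],[0.137,0,0,0],[0.137,0,0,0]])

```text
t: 2.7
tcp_pos: [0.5906, -0.0182, 0.2004]
tool_rot: [0.435, 0.56, -0.437, 0.554]
force: [-0.1, 0.3, -0.2]
finger_gap: 0.422
```

Emit:
play_rows(series=[[0,0,0,0],[0,0,0,0],[0,0,0,0],[0,0,0,0],[0,0,0,0],[0,0,0,0]], claw=0, force=25)

```text
t: 3.3
tcp_pos: [0.5907, -0.0182, 0.2008]
tool_rot: [0.435, 0.559, -0.437, 0.554]
force: [-0.2, 0.2, 0.4]
finger_gap: -0.0
```

Run:
```python
from h import *
from station import snapshot
st();d=snapshot("wrist");cv2.imwrite("pics/w2.png",d["image"])
p0=pin(.113)
for a in np.arange(.113,2.26,.15): print(round(a,2),((pin(a)-p0)*1000).round(1))
```

```text
t 3.3 tcp g [ 0.009  -0.093   0.2008] F g [-0.15  0.27  0.44] gap -0.0 tau [ 0.07  0.04 -0.05]
tooly in g [ 1.     -0.0041 -0.0062] x [-0.0062  0.0041 -1.    ]
0.11 [0. 0. 0.]
0.26 [2.3 0.  5.7]
0.41 [ 5.4  0.  10.9]
0.56 [ 9.3  0.  15.7]
0.71 [13.8  0.  19.8]
0.86 [18.9  0.  23.1]
1.01 [24.5  0.  25.7]
1.16 [30.3  0.  27.4]
1.31 [36.4  0.  28.3]
1.46 [42.5  0.  28.2]
1.61 [48.5  0.  27.2]
1.76 [54.3  0.  25.3]
1.91 [59.8  0.  22.5]
2.06 [64.8  0.  19. ]
2.21 [69.2  0.  14.8]
```

View pics/w2.png

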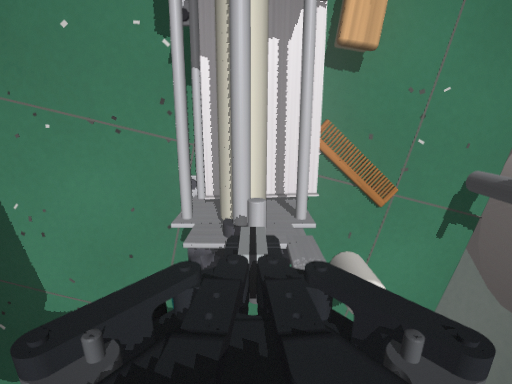

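Run:
```python
from h import *
from station import snapshot
st()
for n,c in (("side",(220,360,80,220)),("top",(250,390,130,270))):
    d=snapshot(n);pickle.dump(d,open(f"pics/{n}2.pkl","wb"));crop(d,*c,5,n+"2c")
d=snapshot("wrist");G=w2g(cloud(d));pickle.dump(d,open("pics/w2.pkl","wb"))
for v in (200,205,210,215,220,225,228,232,236,240,245): print(v,[tuple((G[v,u]*1000).round(0)) for u in (245,250,257,262,268)])
```

```text
t 3.35 tcp g [ 0.0089 -0.093   0.2006] F g [0.56 0.38 0.04] gap 0.005 tau [ 0.05 -0.02 -0.01]
tooly in g [ 1.     -0.0041 -0.0065] x [-0.0064  0.0043 -1.    ]
200 [(np.float64(2.0), np.float64(-90.0), np.float64(164.0)), (np.float64(7.0), np.float64(-73.0), np.float64(223.0)), (np.float64(11.0), np.float64(-73.0), np.float64(223.0)), (np.float64(14.0), np.float64(-73.0), np.float64(223.0)), (np.float64(28.0), np.float64(-126.0), np.float64(33.0))]
205 [(np.float64(2.0), np.float64(-94.0), np.float64(164.0)), (np.float64(7.0), np.float64(-76.0), np.float64(226.0)), (np.float64(11.0), np.float64(-75.0), np.float64(227.0)), (np.float64(14.0), np.float64(-75.0), np.float64(227.0)), (np.float64(27.0), np.float64(-126.0), np.float64(57.0))]
210 [(np.float64(2.0), np.float64(-99.0), np.float64(163.0)), (np.float64(7.0), np.float64(-79.0), np.float64(226.0)), (np.float64(11.0), np.float64(-79.0), np.float64(227.0)), (np.float64(14.0), np.float64(-79.0), np.float64(227.0)), (np.float64(26.0), np.float64(-125.0), np.float64(80.0))]
215 [(np.float64(2.0), np.float64(-103.0), np.float64(163.0)),
[... 1588 characters left out ...]
np.float64(13.0), np.float64(-83.0), np.float64(257.0)), (np.float64(17.0), np.float64(-86.0), np.float64(248.0))]
240 [(np.float64(5.0), np.float64(-83.0), np.float64(261.0)), (np.float64(7.0), np.float64(-83.0), np.float64(262.0)), (np.float64(11.0), np.float64(-83.0), np.float64(262.0)), (np.float64(13.0), np.float64(-83.0), np.float64(262.0)), (np.float64(17.0), np.float64(-87.0), np.float64(253.0))]
245 [(np.float64(5.0), np.float64(-83.0), np.float64(268.0)), (np.float64(8.0), np.float64(-82.0), np.float64(268.0)), (np.float64(11.0), np.float64(-83.0), np.float64(268.0)), (np.float64(13.0), np.float64(-83.0), np.float64(268.0)), (np.float64(17.0), np.float64(-87.0), np.float64(258.0))]
```

View pics/side2c.png

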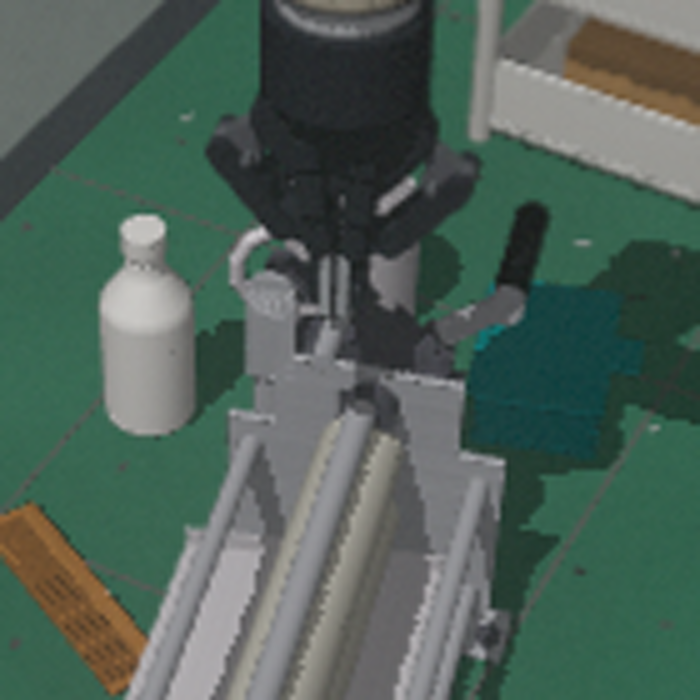

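View pics/top2c.png

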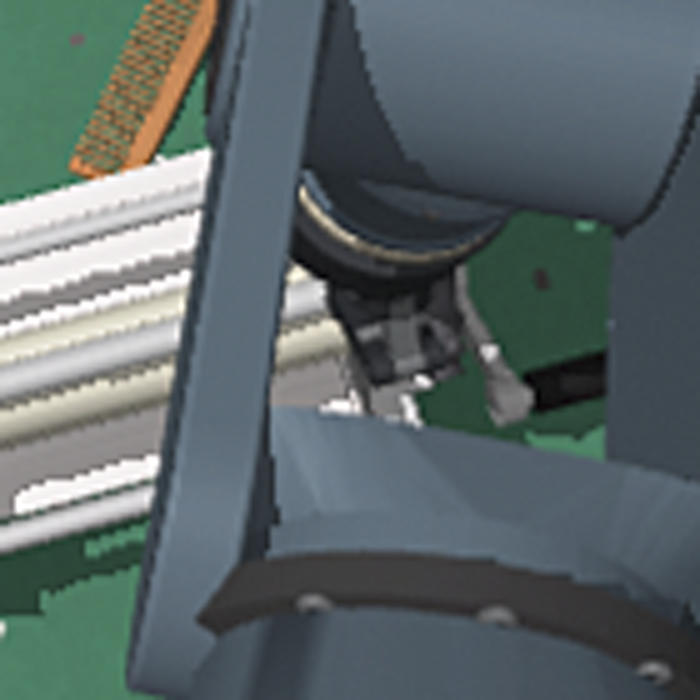

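Run:
```python
from h import *
crop(load("w2"),180,340,180,310,5,"w2c")
```

```text
(no output)
```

View pics/w2c.png

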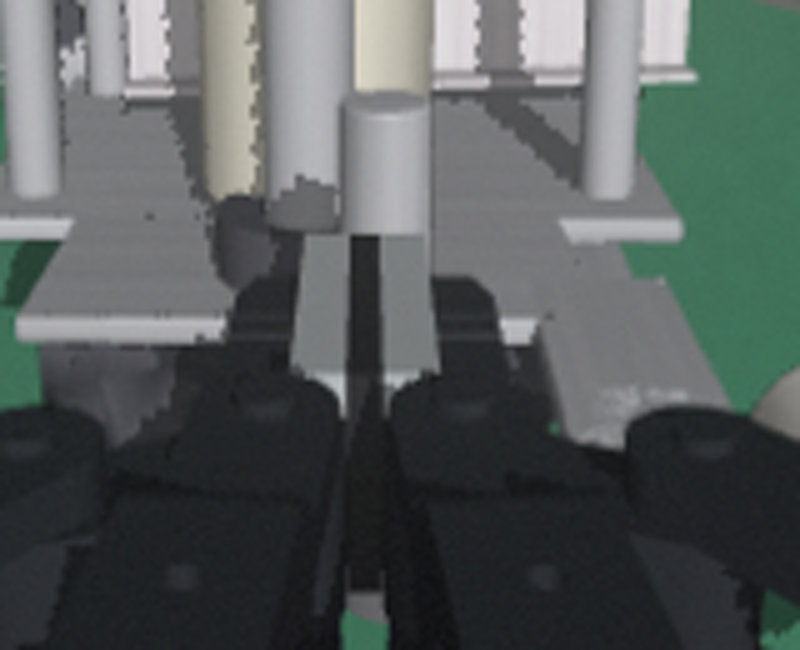

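Run:
```python
from h import *
d=load("side2");G=w2g(cloud(d));
im=d["image"].copy()
for g in ([.009,-.093,.2006],[.009,-.093,.2196],[.0118,-.073,.222],[.0118,-.125,.222]):
    u=proj(d,g2w(g))[0];print(g,u.round(1));cv2.drawMarker(im,tuple(int(round(x)) for x in u),(0,0,255),1,3)
d2=dict(d);d2["image"]=im;crop(d2,255,325,110,170,10,"s2m")
for v in range(130,156,2): print(v,[tuple(int(round(t)) if t==t else -1 for t in G[v,u]*1000) for u in range(280,298,2)])
w=load("w2")
for g in ([.009,-.082,.2006],[.009,-.082,.246],[.0118,-.073,.222]): print(proj(w,g2w(g)))
```

```text
[0.009, -0.093, 0.2006] [286.1 152.5]
[0.009, -0.093, 0.2196] [286.4 146.7]
[0.0118, -0.073, 0.222] [283.4 151.1]
[0.0118, -0.125, 0.222] [288.3 137.5]
130 [(80, -330, 69), (19, -82, 279), (14, -83, 279), (10, -87, 276), (4, -80, 283), (-1, -77, 287), (-5, -83, 283), (-9, -85, 282), (-14, -85, 283)]
132 [(37, -143, 220), (20, -89, 267), (14, -84, 272), (9, -81, 275), (4, -82, 276), (-1, -81, 278), (-5, -85, 275), (36, -328, 72), (30, -328, 72)]
134 [(35, -135, 220), (19, -87, 263), (14, -84, 266), (9, -82, 268), (4, -81, 271), (0, -86, 267), (-4, -89, 265), (35, -324, 68), (31, -334, 60)]
136 [(35, -134, 215), (19, -86, 257), (13, -82, 262), (8, -81, 263), (4, -83, 262), (0, -87, 261), (-5, -87, 262), (36, -328, 56), (31, -334, 52)]
138 [(35, -134, 208), (19, -85, 252), (14, -86, 252), (9, -84, 255), (4, -82, 257), (0, -86, 255), (-5, -87, 255), (0, -141, 210), (31, -335, 43)]
140 [(35, -137, 199), (30, -136, 201), (13, -82, 249), (-1, -1, -1), (3, -79, 254), (-1, -85, 250), (-5, -86, 250), (-1, -136, 207), (30, -334, 36)]
142 [(79, -326, 24), (72, -328, 24), (13, -82, 243), (8, -83,
[... 395 characters left out ...]
 [(34, -133, 175), (28, -132, 178), (12, -80, 226), (7, -80, 227), (14, -136, 177), (8, -133, 181), (3, -134, 182), (-2, -134, 183), (-7, -134, 184)]
150 [(34, -136, 166), (29, -133, 170), (11, -74, 225), (6, -75, 225), (13, -135, 171), (9, -138, 170), (3, -135, 174), (-2, -136, 174), (-7, -136, 175)]
152 [(31, -122, 172), (15, -74, 217), (10, -71, 221), (6, -75, 219), (11, -125, 174), (7, -130, 171), (1, -130, 172), (-3, -131, 172), (-8, -137, 168)]
154 [(32, -126, 161), (26, -125, 164), (22, -127, 163), (16, -126, 165), (10, -124, 168), (6, -125, 168), (1, -126, 168), (-5, -122, 173), (-9, -128, 169)]
[[253.43384145 203.40363229]]
[[253.21475626 226.83324368]]
[[257.78800502 199.15594127]]
```

View pics/s2m.png

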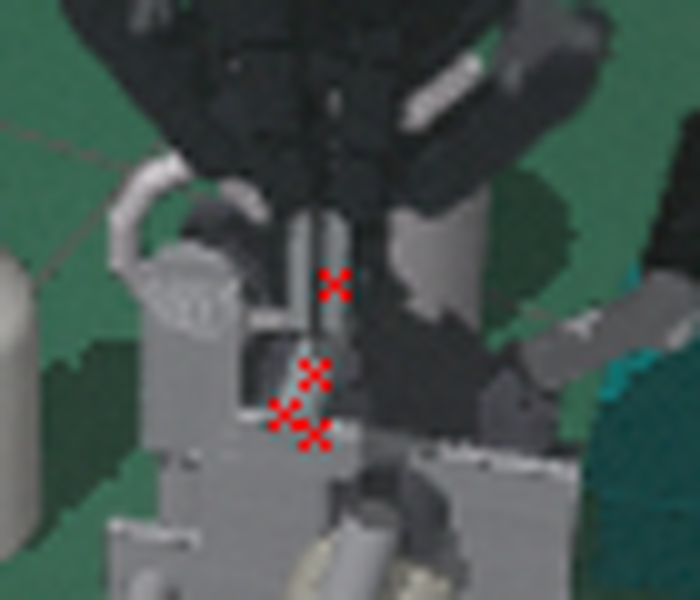

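```bash
python3 - <<'E'
from h import *
from station import manip
for n,tcpz in (("wrist0",.1921),("w1",.3399),("w2",.2006)):
    d=load(n);X=cloud(d);z=X[...,2]
    print(n,"table z",np.nanmedian(z[5:60,20:100]).round(4))
    # nearest tips: min-z pixels at finger rows
    m=(d["depth"]<.25)&(d["depth"]>0)
    print(" finger zmin rel tcp",np.round(np.percentile(z[m],[0.1,1,3])-tcpz,4))
    C=-np.array(d["R"]).T@d["t"];print(" cam z - tcp",C[2]-tcpz)
E
python3 -c "
from station import manip
print([a for a in dir(manip) if a[0]!='_'], manip.hold_point_z)"
```

```text
wrist0 table z 0.0007
 finger zmin rel tcp [0.054  0.0603 0.0694]
 cam z - tcp 0.1819426054126826
w1 table z 0.0006
 finger zmin rel tcp [0.0437 0.0534 0.0679]
 cam z - tcp 0.1819344771128325
w2 table z 0.0007
 finger zmin rel tcp [-0.0937 -0.0904 -0.0873]
 cam z - tcp 0.18193151816721115
['PlanningError', 'hold_point_z', 'sense', 'sign_off'] 0.0187
```

Emit:
play_rows(series=[[0,0.0025,0,0],[0,0.0025,0,0],[0,0.0025,0,0],[0,0.0025,0,0],[0.01,0.0025,0,0],[0.02,0.0025,0,0],[0.03,0.0025,0,0],[0.038,0.0025,0,0],[0.038,0.0025,0,0]], claw=42)

```text
t: 4.4
tcp_pos: [0.5914, -0.0172, 0.1604]
tool_rot: [0.434, 0.561, -0.437, 0.553]
force: [0.2, 0.0, -0.3]
finger_gap: 0.417
```

Run:
```python
from h import *
from station import snapshot
st();d=snapshot("wrist");pickle.dump(d,open("pics/w3.pkl","wb"));crop(d,150,360,160,310,3,"w3c")
d=snapshot("side");crop(d,240,340,90,190,6,"s3c")
```

```text
t 4.4 tcp g [ 0.0098 -0.0922  0.1604] F g [ 0.2  -0.04 -0.33] gap 0.417 tau [ 0.07 -0.06 -0.01]
tooly in g [ 0.9999 -0.0041 -0.0103] x [-0.0103  0.0062 -0.9999]
```

View pics/w3c.png

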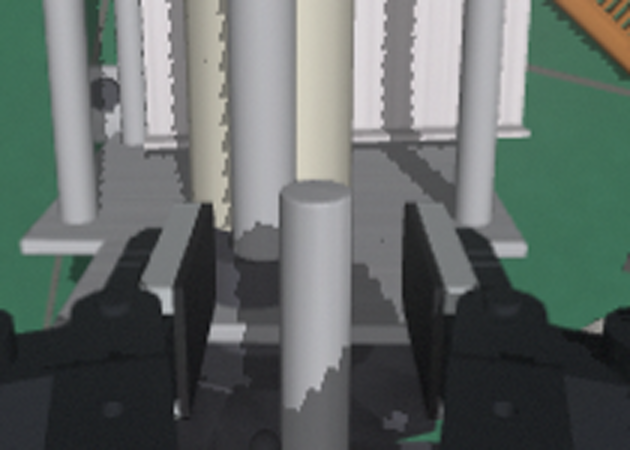

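View pics/s3c.png

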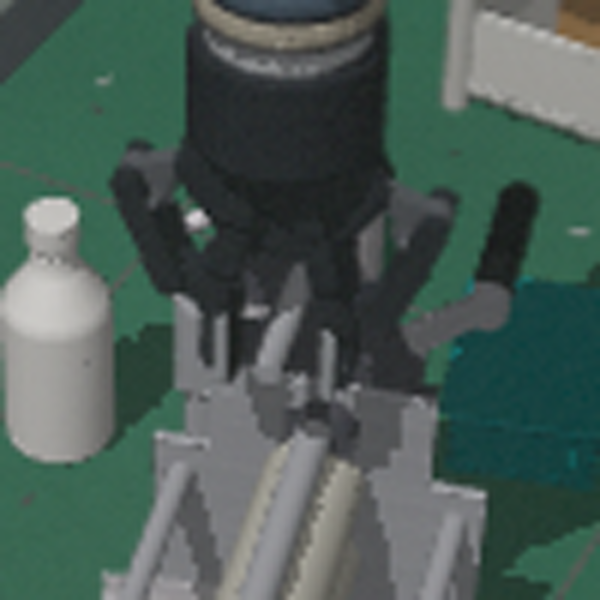

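Emit:
play_rows(series=[[0,0.0015,0,0],[0,0.0015,0,0],[0,0.0015,0,0],[0,0.0015,0,0],[0,0.0015,0,0]], claw=0, force=25)

```text
t: 5.0
tcp_pos: [0.5928, -0.0175, 0.1623]
tool_rot: [0.434, 0.56, -0.437, 0.553]
force: [-4.5, -2.3, 3.5]
finger_gap: 0.126
```

Run:
```python
from h import *
from station import snapshot
st();d=snapshot("wrist");crop(d,150,360,160,310,3,"w4c")
```

```text
t 5.0 tcp g [ 0.0111 -0.0929  0.1623] F g [-4.97 -1.16  3.46] gap 0.126 tau [-0.38  0.78  0.01]
tooly in g [ 0.9999 -0.0039 -0.01  ] x [-0.01    0.0046 -0.9999]
```

View pics/w4c.png

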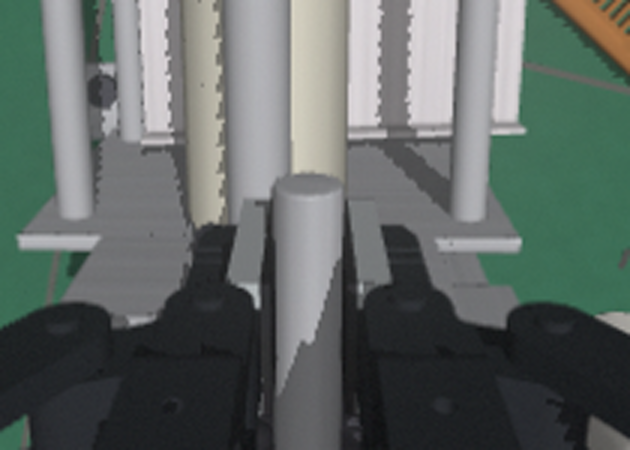

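Emit:
play_rows(series=[[-0.003,0.001,0,0],[-0.006,0.002,0,0],[-0.0085,0.004,0,0],[-0.011,0.0055,0,0],[-0.0135,0.0075,0,0],[-0.0157,0.0093,0,0],[-0.018,0.0115,0,0],[-0.0198,0.0138,0,0],[-0.0198,0.0138,0,0]])

```text
t: 5.95
tcp_pos: [0.6025, -0.015, 0.1824]
tool_rot: [0.431, 0.563, -0.44, 0.551]
force: [-10.2, -4.0, 4.2]
finger_gap: 0.128
```

Run:
```python
from h import *
from station import snapshot
st();d=snapshot("wrist");crop(d,150,360,160,310,3,"w5c")
```

```text
t 5.95 tcp g [ 0.0212 -0.0928  0.1824] F g [-10.86  -1.35   4.17] gap 0.128 tau [-0.71  1.81 -0.05]
tooly in g [ 0.9998 -0.0031 -0.019 ] x [-0.019   0.0052 -0.9998]
```

View pics/w5c.png

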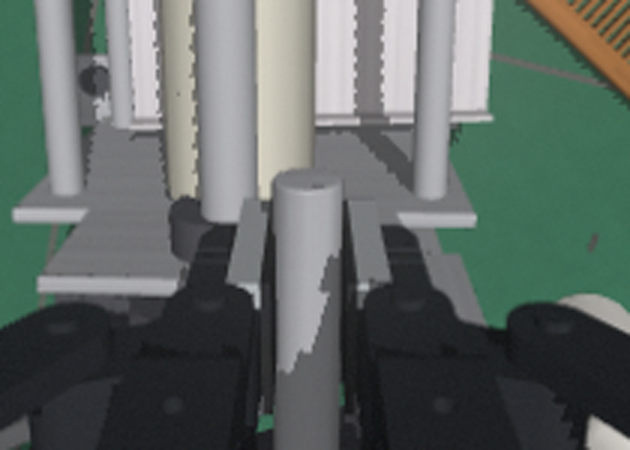

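Emit:
play_rows(series=[[-0.0025,0.002,0,0],[-0.005,0.005,0,0],[-0.007,0.0085,0,0],[-0.0085,0.0125,0,0],[-0.0098,0.0165,0,0],[-0.0108,0.0205,0,0],[-0.0113,0.025,0,0],[-0.0115,0.0296,0,0],[-0.0115,0.0296,0,0]])

```text
t: 6.9
tcp_pos: [0.6335, -0.0074, 0.1956]
tool_rot: [0.432, 0.561, -0.439, 0.553]
force: [-2.9, 0.1, 6.3]
finger_gap: 0.13
```

Run:
```python
from h import *
from station import snapshot
st();d=snapshot("side");crop(d,220,340,80,180,6,"s6c");d=snapshot("wrist");G=w2g(cloud(d));pickle.dump(d,open("pics/w6.pkl","wb"));
a=G[205:232,235:270].reshape(-1,3);a=a[a[:,2]>.2];print(np.percentile(a,[2,50,98],axis=0).round(4))
```

```text
t 6.9 tcp g [ 0.0531 -0.0931  0.1956] F g [-2.75  0.81  6.26] gap 0.13 tau [-0.21  0.55 -0.04]
tooly in g [ 0.9999 -0.0029 -0.0145] x [-0.0145  0.0042 -0.9999]
[[ 0.0444 -0.083   0.2404]
 [ 0.0532 -0.0755  0.2541]
 [ 0.0614 -0.0733  0.2573]]
```

View pics/s6c.png

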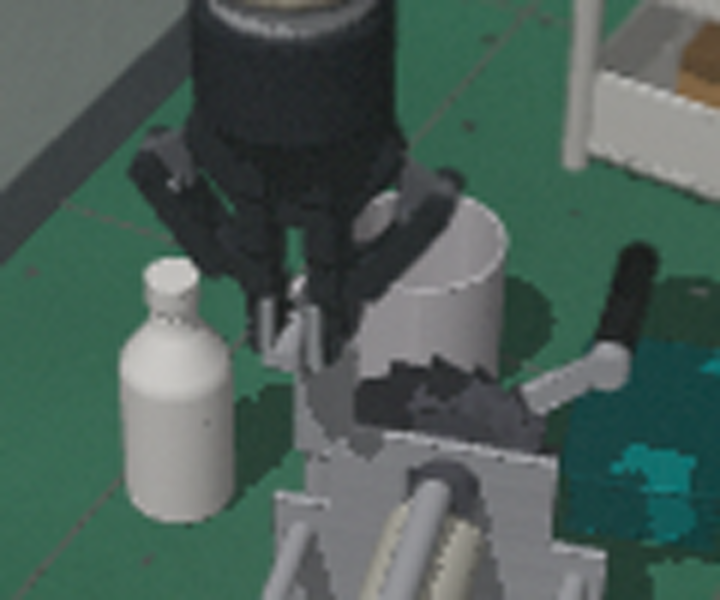

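Emit:
play_rows(series=[[0.0002,0.004,0,0],[0.001,0.0074,0,0],[0.002,0.0115,0,0],[0.0036,0.015,0,0],[0.0055,0.0185,0,0],[0.0078,0.022,0,0],[0.0098,0.0245,0,0],[0.0117,0.0268,0,0],[0.0117,0.0268,0,0]])

```text
t: 7.9
tcp_pos: [0.6596, -0.001, 0.1825]
tool_rot: [0.432, 0.561, -0.438, 0.553]
force: [-1.1, -1.6, -0.8]
finger_gap: 0.129
```

Run:
```python
from h import *
from station import snapshot
st()
```

```text
t 7.9 tcp g [ 0.0799 -0.0932  0.1825] F g [-1.45 -1.25 -0.76] gap 0.129 tau [-0.35  0.24 -0.02]
tooly in g [ 0.9999 -0.003  -0.0142] x [-0.0142  0.0042 -0.9999]
```

Emit:
play_rows(series=[[0,0,0,0],[0,0,0,0],[0,0,0,0],[0,0,0,0],[0,0,0,0],[-0.03,0,0,0],[-0.06,0,0,0],[-0.09,0,0,0],[-0.12,0,0,0],[-0.12,0,0,0],[-0.12,0,0,0]], claw=45)

```text
t: 9.0
tcp_pos: [0.6616, -0.001, 0.3032]
tool_rot: [0.433, 0.561, -0.438, 0.553]
force: [0.0, -0.3, -0.6]
finger_gap: 0.454
```

Run:
```python
from h import *
from station import snapshot
st();d=snapshot("side");crop(d,220,340,80,180,6,"s7c");d=snapshot("wrist");G=w2g(cloud(d));pickle.dump(d,open("pics/w7.pkl","wb"));cv2.imwrite("pics/w7.png",d["image"])
m=(G[...,2]>.2)&(G[...,2]<.255)&(G[...,1]>-.115)&(G[...,1]<-.06)&(G[...,0]>.04)
print(m.sum(),np.percentile(G[m],[2,50,98],axis=0).round(4)); print(pin(2.3))
print(handle(.183),delta(g2w(handle(.183)+[0,-.008,.1])))
m=(G[...,2]>.19)&(G[...,2]<.255)&(G[...,1]>-.23)&(G[...,1]<-.16)&(G[...,0]<-.03)
print(m.sum(),np.percentile(G[m],[2,50,98],axis=0).round(4));
```

```text
t 9.0 tcp g [ 0.0818 -0.0937  0.3032] F g [-0.07 -0.3  -0.62] gap 0.454 tau [-0.02  0.04 -0.04]
tooly in g [ 0.9999 -0.003  -0.0125] x [-0.0125  0.0036 -0.9999]
540 [[ 0.0771 -0.1141  0.2347]
 [ 0.0829 -0.0927  0.2395]
 [ 0.0886 -0.0741  0.2417]]
[ 0.08461668 -0.14        0.233498  ]
[-0.06463793 -0.19        0.21019908] (array([-0.00737352, -0.14518708,  0.10510175]), np.float64(-0.16970050623531474))
268 [[-0.0721 -0.1807  0.2108]
 [-0.0626 -0.1696  0.2192]
 [-0.0575 -0.1602  0.2218]]
```

View pics/s7c.png

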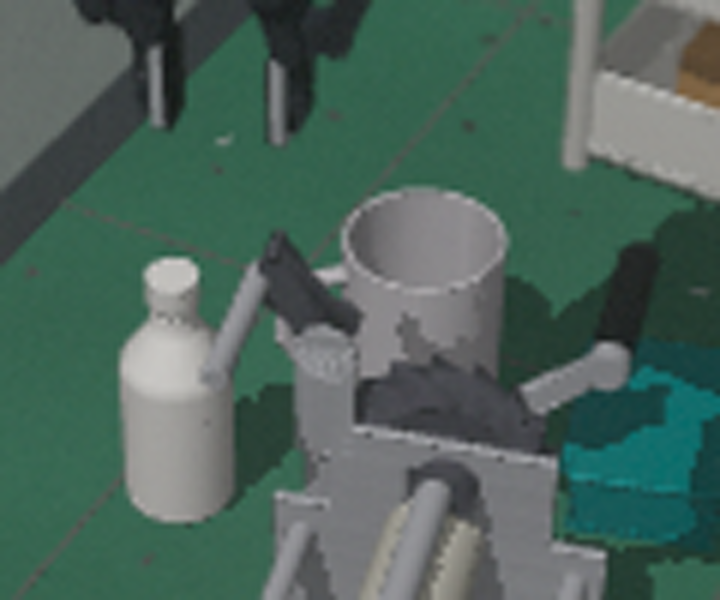

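View pics/w7.png

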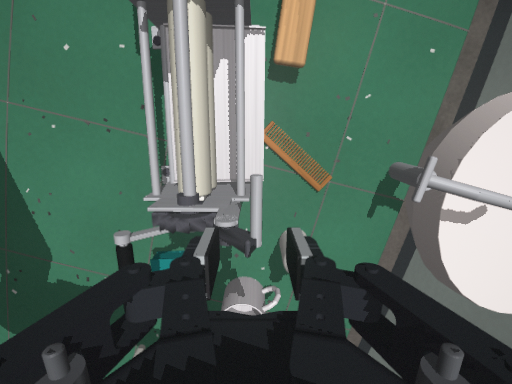

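Run:
```python
from h import *
from station import snapshot
d=load("w7");G=w2g(cloud(d))
m=(G[...,2]>.2)&(G[...,2]<.3)&(G[...,1]<-.115)&(G[...,1]>-.17)&(G[...,0]>.02)&(d["depth"]>.2)
print(m.sum(),np.percentile(G[m],[0,2,50,98,100],axis=0).round(4))
print(delta(g2w([-.065,-.198,.27])))
```

```text
1298 [[ 0.0372 -0.1547  0.2002]
 [ 0.0407 -0.152   0.2055]
 [ 0.0655 -0.1359  0.236 ]
 [ 0.0878 -0.1173  0.256 ]
 [ 0.0879 -0.1151  0.2573]]
(array([ 0.03282535, -0.14487104,  0.10532061]), np.float64(-0.16970050623531474))
```

Emit:
play_rows(series=[[0,-0.045,0.035,0],[0,-0.09,0.07,0],[0,-0.13,0.1,0],[0,-0.145,0.11,0],[0.033,-0.145,0.11,0],[0.033,-0.145,0.11,0],[0.033,-0.145,0.11,0]], claw=50)

```text
t: 9.8
tcp_pos: [0.5449, -0.1421, 0.2685]
tool_rot: [0.432, 0.564, -0.439, 0.551]
force: [0.9, 0.2, -0.3]
finger_gap: 0.498
```

Run:
```python
from h import *
from station import snapshot
st();d=snapshot("wrist");G=w2g(cloud(d));pickle.dump(d,open("pics/w8.pkl","wb"));cv2.imwrite("pics/w8.png",d["image"])
m=(G[...,2]>.19)&(G[...,2]<.255)&(G[...,1]>-.23)&(G[...,1]<-.157)&(G[...,0]<-.03)&(d["depth"]>.15)
print(m.sum(),np.percentile(G[m],[2,50,98],axis=0).round(4)); 
print(delta(g2w([-.065,-.202,.1515])))
```

```text
t 9.8 tcp g [-0.0658 -0.202   0.2685] F g [ 0.92 -0.01 -0.3 ] gap 0.498 tau [0.04 0.01 0.02]
tooly in g [ 0.9998 -0.003  -0.0197] x [-0.0197  0.0081 -0.9998]
1419 [[-0.0747 -0.221   0.2137]
 [-0.0659 -0.1876  0.2196]
 [-0.0579 -0.1578  0.2219]]
(array([0.11805511, 0.00185708, 0.00038975]), np.float64(-0.13324534286836695))
```

View pics/w8.png

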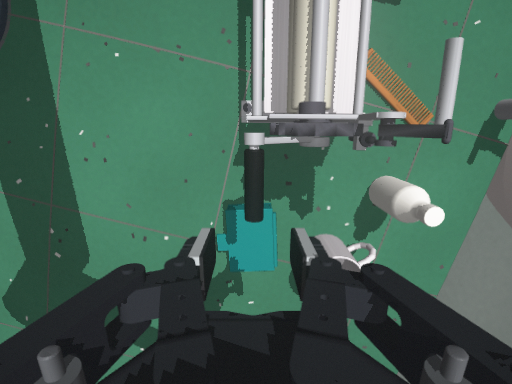

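Emit:
play_rows(series=[[0.04,0.001,0,0],[0.08,0.001,0,0],[0.1,0.001,0,0],[0.116,0.001,0,0],[0.116,0.001,0,0],[0.116,0.001,0,0]])

```text
t: 10.45
tcp_pos: [0.546, -0.1415, 0.1543]
tool_rot: [0.431, 0.563, -0.438, 0.552]
force: [-0.1, -0.2, 0.5]
finger_gap: 0.5
```

Emit:
play_rows(series=[[0,0,0,0],[0,0,0,0],[0,0,0,0],[0,0,0,0],[0,0,0,0],[0,0,0,0]], claw=0, force=45)

```text
t: 11.05
tcp_pos: [0.545, -0.1424, 0.1558]
tool_rot: [0.43, 0.563, -0.439, 0.553]
force: [-4.2, -2.2, 3.9]
finger_gap: 0.192
```

Run:
```python
from h import *
from station import snapshot
st();d=snapshot("wrist");crop(d,150,360,120,320,3,"w9c");pickle.dump(d,open("pics/w9.pkl","wb"))
```

```text
t 11.05 tcp g [-0.0657 -0.2023  0.1558] F g [-4.64 -1.13  3.91] gap 0.192 tau [-0.41  0.74  0.05]
tooly in g [ 9.998e-01 -4.000e-04 -1.820e-02] x [-0.0182  0.0038 -0.9998]
```

View pics/w9c.png

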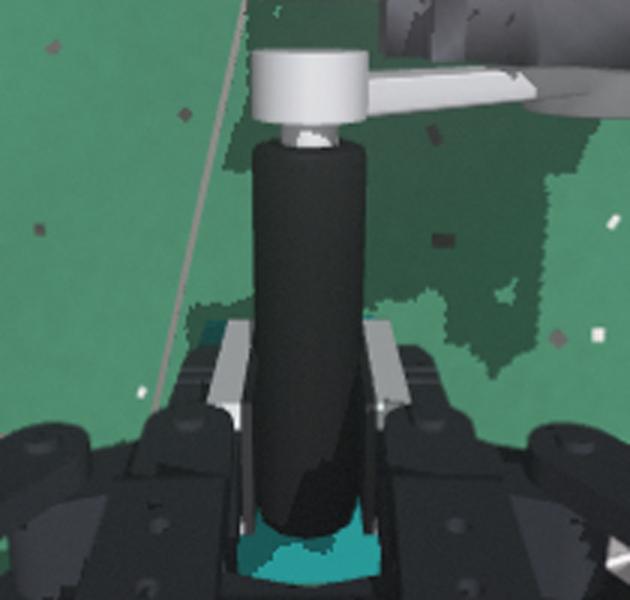

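Emit:
play_rows(series=[[-0.005,0.0045,0,0],[-0.0101,0.0098,0,0],[-0.0147,0.0155,0,0],[-0.0188,0.0218,0,0],[-0.0223,0.0283,0,0],[-0.0253,0.0351,0,0],[-0.0276,0.0421,0,0],[-0.0294,0.0493,0,0],[-0.0294,0.0493,0,0]])

```text
t: 12.0
tcp_pos: [0.594, -0.13, 0.1833]
tool_rot: [0.43, 0.563, -0.439, 0.552]
force: [0.6, -2.3, -17.0]
finger_gap: 0.199
```

Run:
```python
from h import *
from station import snapshot
st();d=snapshot("wrist");crop(d,150,360,120,320,3,"w10c");pickle.dump(d,open("pics/w10.pkl","wb"))
G=w2g(cloud(d));m=(G[...,2]>.19)&(G[...,2]<.28)&(G[...,1]>-.188)&(G[...,1]<-.16)&(d["depth"]>.11)
print(m.sum(),np.percentile(G[m],[2,50,98],axis=0).round(4));
```

```text
t 12.0 tcp g [-0.0152 -0.2022  0.1833] F g [  0.04  -2.42 -17.  ] gap 0.199 tau [-0.52 -0.13 -0.02]
tooly in g [ 9.998e-01 -1.000e-04 -1.860e-02] x [-0.0186  0.0045 -0.9998]
2123 [[-0.023  -0.1873  0.2414]
 [-0.0144 -0.1734  0.2478]
 [-0.0061 -0.1605  0.2498]]
```

View pics/w10c.png

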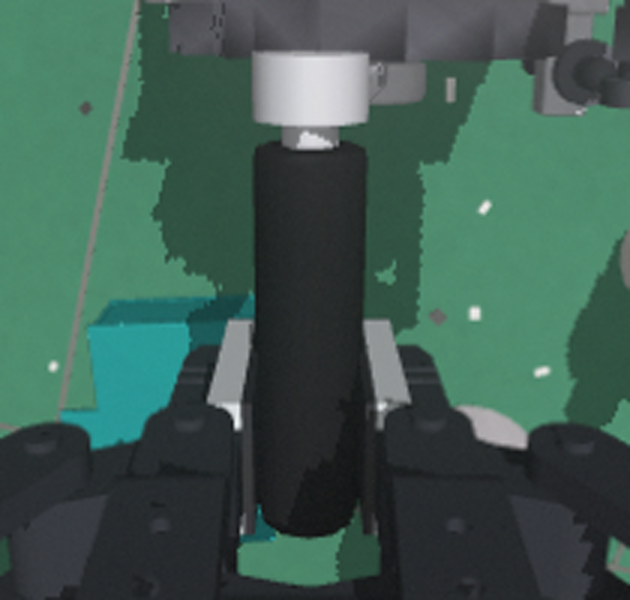

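Emit:
play_rows(series=[[-0.0008,0.0043,0,0],[-0.001,0.0085,0,0],[-0.0012,0.013,0,0],[-0.0012,0.0173,0,0],[-0.0009,0.0218,0,0],[-0.0004,0.0262,0,0],[0.0004,0.0306,0,0],[0.0012,0.035,0,0],[0.0012,0.035,0,0]])

```text
t: 12.95
tcp_pos: [0.6258, -0.1222, 0.1816]
tool_rot: [0.429, 0.564, -0.44, 0.551]
force: [-5.1, -5.6, -12.1]
finger_gap: 0.193
```

```bash
cat >> h.py <<'E'
def hm():
    from station import snapshot
    s=st();d=snapshot("wrist")
    G=w2g(cloud(d));m=(G[...,2]>.15)&(G[...,2]<.28)&(G[...,1]>-.188)&(G[...,1]<-.16)&(d["depth"]>.10)&(d["depth"]<.2)
    # handle: black pixels
    m&=d["image"].max(2)<70
    q=np.percentile(G[m],[2,50,98],axis=0);x=(q[0,0]+q[2,0])/2;z=q[2,2]-.009
    gp=w2g(s["tcp_pos"])
    dx=x+.0015;dz=z-.1555;th=np.arctan2(dx,dz)
    print("n",m.sum(),"handle rel",round(dx,4),round(dz,4),"r",round(np.hypot(dx,dz),4),"theta deg",np.degrees(th).round(2),"lever",round(th+1.047,3))
    F=RW@s["force"];t=np.array([np.cos(th),0,-np.sin(th)]);r=np.array([np.sin(th),0,np.cos(th)])
    print("Ftan (on tool)",round(F@t,2),"Frad",round(F@r,2), "grasp offset", (x-gp[0]).round(4),(z-gp[2]).round(4))
    for dd in (3,6,9,12,15):
        a=th+np.radians(dd);v=np.array([.085*np.sin(a),0,.085*np.cos(a)])-.085*r
        R=RW@Rn.from_quat(s["tool_rot"]).as_matrix();print(dd,"tool x,y",((R.T@v)[:2]*1000).round(2))
    return d
E
python3 -c "
from h import *
hm()"
```

```text
t 12.95 tcp g [ 0.0175 -0.2024  0.1816] F g [ -6.28  -4.16 -12.11] gap 0.193 tau [-0.83  0.76  0.05]
tooly in g [ 0.9997  0.     -0.023 ] x [-0.023   0.0046 -0.9997]
n 2135 handle rel 0.0197 0.0837 r 0.0859 theta deg 13.22 lever 1.278
Ftan (on tool) -3.35 Frad -13.22 grasp offset 0.0007 0.0575
3 tool x,y [1.03 4.33]
6 tool x,y [2.29 8.6 ]
9 tool x,y [ 3.77 12.8 ]
12 tool x,y [ 5.46 16.91]
15 tool x,y [ 7.37 20.93]
```

Emit:
play_rows(series=[[0.0012,0.0022,0,0],[0.0022,0.0043,0,0],[0.0029,0.0065,0,0],[0.0035,0.0086,0,0],[0.0043,0.0107,0,0],[0.005,0.0128,0,0],[0.0067,0.0169,0,0],[0.0086,0.0209,0,0],[0.0086,0.0209,0,0]])

```text
t: 13.9
tcp_pos: [0.6443, -0.1177, 0.1741]
tool_rot: [0.428, 0.565, -0.441, 0.551]
force: [-5.8, -4.5, -6.4]
finger_gap: 0.189
```

```bash
python3 -c "
from h import *
hm()"
```

```text
t 13.9 tcp g [ 0.0366 -0.2026  0.1741] F g [-6.68 -2.94 -6.4 ] gap 0.189 tau [-0.67  0.93  0.04]
tooly in g [ 9.997e-01  2.000e-04 -2.610e-02] x [-0.0261  0.0041 -0.9997]
n 2136 handle rel 0.0389 0.0763 r 0.0857 theta deg 27.0 lever 1.518
Ftan (on tool) -3.05 Frad -8.74 grasp offset 0.0008 0.0577
3 tool x,y [2.02 3.96]
6 tool x,y [4.25 7.82]
9 tool x,y [ 6.67 11.55]
12 tool x,y [ 9.29 15.15]
15 tool x,y [12.09 18.61]
```

Emit:
play_rows(series=[[0.0014,0.002,0,0],[0.0027,0.004,0,0],[0.0039,0.0059,0,0],[0.0051,0.0078,0,0],[0.0063,0.0097,0,0],[0.0075,0.0115,0,0],[0.0088,0.0133,0,0],[0.0101,0.0151,0,0],[0.0101,0.0151,0,0]])

```text
t: 14.85
tcp_pos: [0.6566, -0.1147, 0.1657]
tool_rot: [0.427, 0.565, -0.442, 0.55]
force: [-7.4, -3.8, -4.2]
finger_gap: 0.191
```

```bash
python3 -c "
from h import *
d=hm();cv2.imwrite('pics/w11.png',d['image'])
from station import snapshot
d=snapshot('side');crop(d,220,340,80,180,6,'s11c')"
```

```text
t 14.85 tcp g [ 0.0493 -0.2027  0.1657] F g [-8.13 -1.85 -4.23] gap 0.191 tau [-0.59  1.06  0.04]
tooly in g [ 9.996e-01  3.000e-04 -3.000e-02] x [-0.03    0.004  -0.9995]
n 2138 handle rel 0.0518 0.0679 r 0.0855 theta deg 37.35 lever 1.699
Ftan (on tool) -3.9 Frad -8.3 grasp offset 0.0011 0.0578
3 tool x,y [2.69 3.55]
6 tool x,y [5.55 6.95]
9 tool x,y [ 8.6 10.2]
12 tool x,y [11.8  13.28]
15 tool x,y [15.17 16.19]
```

View pics/w11.png

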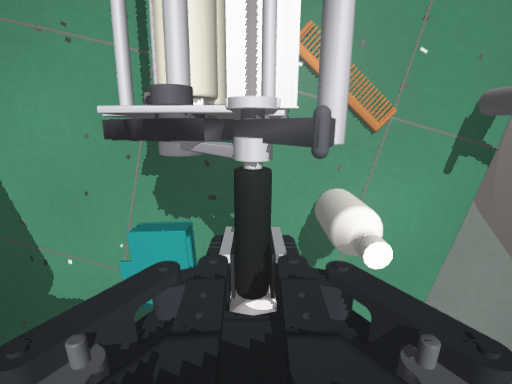

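View pics/s11c.png

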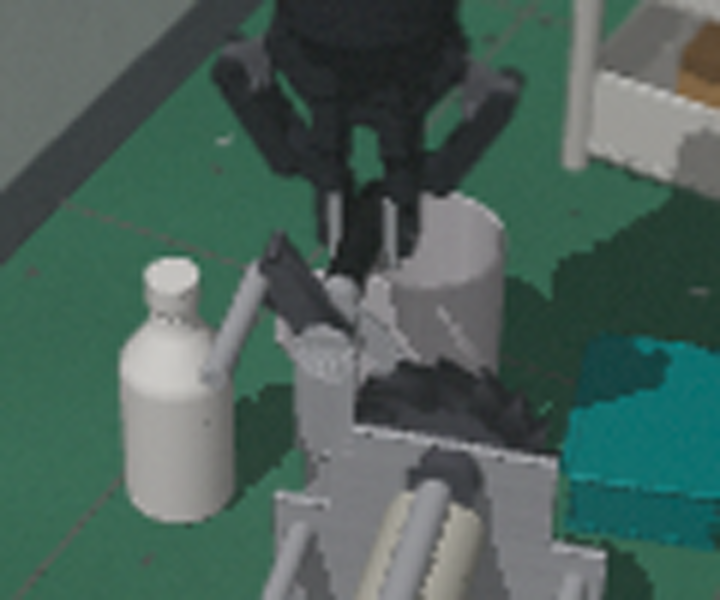

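Emit:
play_rows(series=[[0.0006,0.0006,0,0],[0.0012,0.0012,0,0],[0.0018,0.0018,0,0],[0.0023,0.0024,0,0],[0.0027,0.0027,0,0]])

```text
t: 15.45
tcp_pos: [0.6574, -0.1146, 0.165]
tool_rot: [0.426, 0.566, -0.443, 0.549]
force: [-7.8, -4.3, -1.6]
finger_gap: 0.189
```

```bash
python3 -c "
from h import *
d=hm()"
```

```text
t 15.45 tcp g [ 0.05   -0.2028  0.165 ] F g [-8.57 -2.25 -1.63] gap 0.189 tau [-0.47  1.18  0.03]
tooly in g [ 9.994e-01  5.000e-04 -3.350e-02] x [-0.0335  0.0038 -0.9994]
n 2144 handle rel 0.0527 0.0672 r 0.0855 theta deg 38.1 lever 1.712
Ftan (on tool) -5.74 Frad -6.57 grasp offset 0.0012 0.0578
3 tool x,y [2.72 3.52]
6 tool x,y [5.62 6.9 ]
9 tool x,y [ 8.7  10.11]
12 tool x,y [11.93 13.17]
15 tool x,y [15.33 16.05]
```

Emit:
play_rows(series=[[0.0006,0.0006,0,0],[0.0012,0.0012,0,0],[0.0018,0.0018,0,0],[0.0024,0.0024,0,0],[0.003,0.003,0,0],[0.0035,0.0036,0,0],[0.0041,0.0042,0,0],[0.0046,0.0048,0,0],[0.0051,0.0053,0,0],[0.0055,0.0058,0,0]])

```text
t: 16.5
tcp_pos: [0.6613, -0.1136, 0.1613]
tool_rot: [0.425, 0.567, -0.444, 0.549]
force: [-7.8, -2.7, -1.4]
finger_gap: 0.193
```

```bash
python3 -c "
from h import *
d=hm()"
```

```text
t 16.5 tcp g [ 0.054  -0.2028  0.1613] F g [-8.21 -0.68 -1.38] gap 0.193 tau [-0.49  1.26  0.05]
tooly in g [ 9.993e-01  9.000e-04 -3.650e-02] x [-0.0365  0.0036 -0.9993]
n 2152 handle rel 0.0569 0.0635 r 0.0853 theta deg 41.86 lever 1.778
Ftan (on tool) -5.19 Frad -6.51 grasp offset 0.0014 0.0577
3 tool x,y [2.93 3.35]
6 tool x,y [6.04 6.53]
9 tool x,y [9.31 9.55]
12 tool x,y [12.73 12.4 ]
15 tool x,y [16.3  15.06]
```

Emit:
play_rows(series=[[0.0006,0.0006,0,0],[0.0012,0.0012,0,0],[0.0018,0.0017,0,0],[0.0024,0.0023,0,0],[0.003,0.0028,0,0],[0.0036,0.0034,0,0],[0.0042,0.0039,0,0],[0.0048,0.0045,0,0],[0.0054,0.005,0,0],[0.006,0.0055,0,0]])

```text
t: 17.55
tcp_pos: [0.6651, -0.1127, 0.1572]
tool_rot: [0.424, 0.567, -0.444, 0.548]
force: [-8.2, -2.7, -0.4]
finger_gap: 0.191
```

```bash
python3 -c "
from h import *
d=hm()"
```

```text
t 17.55 tcp g [ 0.0579 -0.2029  0.1572] F g [-8.64 -0.57 -0.38] gap 0.191 tau [-0.51  1.26  0.02]
tooly in g [ 0.9992  0.0011 -0.0392] x [-0.0392  0.0034 -0.9992]
n 2156 handle rel 0.061 0.0596 r 0.0852 theta deg 45.66 lever 1.844
Ftan (on tool) -5.76 Frad -6.45 grasp offset 0.0015 0.0578
3 tool x,y [3.14 3.15]
6 tool x,y [6.45 6.13]
9 tool x,y [9.9  8.94]
12 tool x,y [13.5  11.56]
15 tool x,y [17.22 13.99]
```

Emit:
play_rows(series=[[0.0006,0.0004,0,0],[0.0013,0.0008,0,0],[0.0019,0.0013,0,0],[0.0026,0.0018,0,0],[0.0032,0.0022,0,0],[0.0039,0.0027,0,0],[0.0045,0.0031,0,0],[0.0052,0.0036,0,0],[0.0058,0.0041,0,0],[0.0065,0.0046,0,0]])

```text
t: 18.6
tcp_pos: [0.6686, -0.1119, 0.1531]
tool_rot: [0.424, 0.567, -0.445, 0.548]
force: [-7.8, -2.9, -0.6]
finger_gap: 0.195
```

```bash
python3 -c "
from h import *
d=hm()"
```

```text
t 18.6 tcp g [ 0.0616 -0.2029  0.1531] F g [-8.24 -0.89 -0.58] gap 0.195 tau [-0.33  1.18  0.02]
tooly in g [ 0.9992  0.0013 -0.0404] x [-0.0404  0.0028 -0.9992]
n 2161 handle rel 0.0647 0.0554 r 0.0852 theta deg 49.41 lever 1.909
Ftan (on tool) -4.92 Frad -6.64 grasp offset 0.0016 0.0579
3 tool x,y [3.34 2.94]
6 tool x,y [6.82 5.71]
9 tool x,y [10.45  8.29]
12 tool x,y [14.21 10.67]
15 tool x,y [18.09 12.86]
```

Emit:
play_rows(series=[[0.0007,0.0004,0,0],[0.0014,0.0008,0,0],[0.002,0.0012,0,0],[0.0027,0.0016,0,0],[0.0034,0.0021,0,0],[0.0041,0.0025,0,0],[0.0047,0.003,0,0],[0.0054,0.0034,0,0],[0.0061,0.0038,0,0],[0.0068,0.0043,0,0]])

```text
t: 19.65
tcp_pos: [0.6718, -0.1111, 0.1487]
tool_rot: [0.423, 0.568, -0.445, 0.548]
force: [-7.7, -2.7, -0.2]
finger_gap: 0.192
```

```bash
python3 -c "
from h import *
d=hm()"
```

```text
t 19.65 tcp g [ 0.0649 -0.203   0.1487] F g [-8.17 -0.71 -0.16] gap 0.192 tau [-0.41  1.22  0.05]
tooly in g [ 0.9991  0.0014 -0.0416] x [-0.0416  0.0024 -0.9991]
n 2140 handle rel 0.0682 0.0511 r 0.0852 theta deg 53.14 lever 1.974
Ftan (on tool) -4.78 Frad -6.63 grasp offset 0.0018 0.0579
3 tool x,y [3.52 2.72]
6 tool x,y [7.18 5.26]
9 tool x,y [10.96  7.6 ]
12 tool x,y [14.86  9.74]
15 tool x,y [18.87 11.67]
```

Emit:
play_rows(series=[[0.0007,0.0004,0,0],[0.0014,0.0008,0,0],[0.0021,0.0012,0,0],[0.0028,0.0016,0,0],[0.0035,0.002,0,0],[0.0042,0.0024,0,0],[0.0049,0.0028,0,0],[0.0056,0.0031,0,0],[0.0063,0.0034,0,0],[0.0071,0.0038,0,0]])

```text
t: 20.7
tcp_pos: [0.6748, -0.1105, 0.1442]
tool_rot: [0.423, 0.568, -0.446, 0.548]
force: [-7.6, -1.5, 0.2]
finger_gap: 0.193
```

```bash
python3 -c "
from h import *
d=hm();cv2.imwrite('pics/w12.png',d['image'])"
```

```text
t 20.7 tcp g [ 0.0679 -0.2031  0.1442] F g [-7.7   0.44  0.2 ] gap 0.193 tau [-0.34  1.2   0.  ]
tooly in g [ 0.9991  0.0015 -0.0423] x [-0.0423  0.0018 -0.9991]
n 2142 handle rel 0.0712 0.0466 r 0.0851 theta deg 56.82 lever 2.039
Ftan (on tool) -4.39 Frad -6.34 grasp offset 0.0018 0.0579
3 tool x,y [3.68 2.5 ]
6 tool x,y [7.49 4.79]
9 tool x,y [11.42  6.89]
12 tool x,y [15.45  8.78]
15 tool x,y [19.57 10.45]
```

View pics/w12.png

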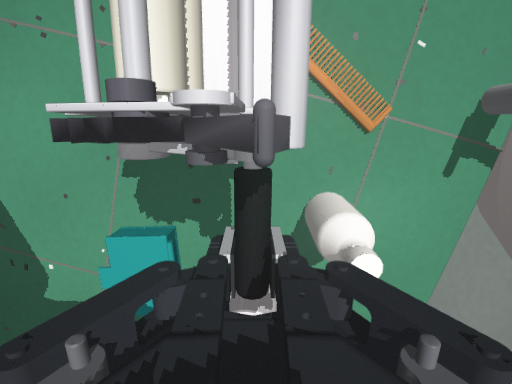

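Emit:
play_rows(series=[[0.0007,0.0003,0,0],[0.0014,0.0007,0,0],[0.0021,0.001,0,0],[0.0029,0.0014,0,0],[0.0036,0.0017,0,0],[0.0044,0.0021,0,0],[0.0051,0.0024,0,0],[0.0058,0.0028,0,0],[0.0065,0.0031,0,0],[0.0073,0.0034,0,0]])

```text
t: 21.75
tcp_pos: [0.6764, -0.1102, 0.1412]
tool_rot: [0.422, 0.568, -0.446, 0.548]
force: [-12.1, -2.3, 11.1]
finger_gap: 0.19
```

```bash
python3 -c "
from h import *
d=hm()"
```

```text
t 21.75 tcp g [ 0.0695 -0.2032  0.1412] F g [-12.25   0.74  11.12] gap 0.19 tau [-0.29  2.08 -0.02]
tooly in g [ 0.999   0.0019 -0.0449] x [-0.0449  0.0011 -0.999 ]
n 2155 handle rel 0.0728 0.0438 r 0.0849 theta deg 58.97 lever 2.076
Ftan (on tool) -15.84 Frad -4.77 grasp offset 0.0018 0.0581
3 tool x,y [3.77 2.37]
6 tool x,y [7.66 4.53]
9 tool x,y [11.65  6.49]
12 tool x,y [15.75  8.23]
15 tool x,y [19.93  9.76]
```

Run:
```python
from h import *
for n in ("w1","w7","w8","w9","w10"):
    d=load(n);G=w2g(cloud(d))
    m=(abs(G[...,0]-.0525)<.005)&(abs(G[...,1]+.1515)<.007)&(G[...,2]<.2)&(G[...,2]>.12)&(d["depth"]>.1)
    if m.any(): print(n,m.sum(),np.percentile(G[m],[5,50,98],axis=0).round(4).tolist())
d=load("w8");crop(d,300,450,90,190,5,"w8c")
```

```text
w7 2 [[0.0555, -0.1509, 0.1687], [0.0559, -0.1503, 0.1704], [0.0563, -0.1496, 0.1722]]
w8 170 [[0.0477, -0.1577, 0.1284], [0.0497, -0.1512, 0.1681], [0.0562, -0.1454, 0.1799]]
w9 525 [[0.0478, -0.1574, 0.1331], [0.0496, -0.1518, 0.1681], [0.056, -0.1449, 0.1798]]
w10 243 [[0.0478, -0.1576, 0.1303], [0.0497, -0.1501, 0.1685], [0.056, -0.145, 0.1795]]
```

View pics/w8c.png

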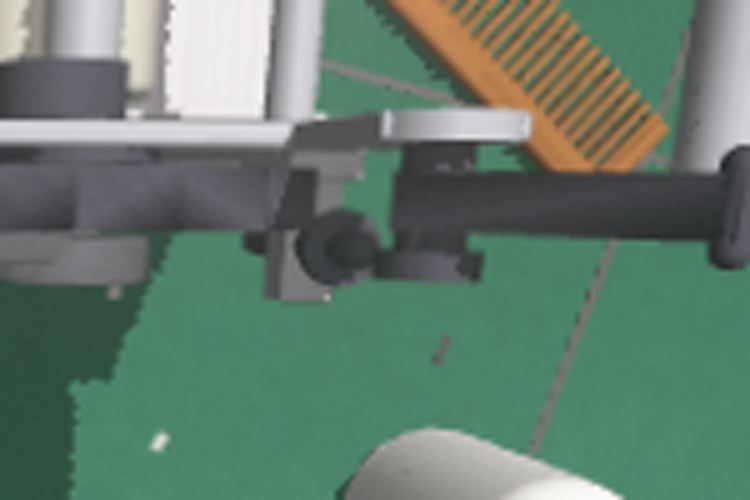

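Emit:
play_rows(series=[[0.001,0.0005,0,0],[0.001,0.0005,0,0],[0.001,0.0005,0,0]])

```text
t: 22.1
tcp_pos: [0.6757, -0.1102, 0.1423]
tool_rot: [0.421, 0.569, -0.447, 0.548]
force: [-7.5, -3.4, -0.7]
finger_gap: 0.192
```

```bash
python3 -c "
from h import *
d=hm()"
```

```text
t 22.1 tcp g [ 0.0689 -0.2031  0.1423] F g [-8.14 -1.43 -0.67] gap 0.192 tau [-0.43  1.17 -0.05]
tooly in g [ 0.9989  0.002  -0.047 ] x [-0.047   0.0011 -0.9989]
n 2139 handle rel 0.0724 0.0447 r 0.0851 theta deg 58.33 lever 2.065
Ftan (on tool) -3.7 Frad -7.28 grasp offset 0.002 0.0578
3 tool x,y [3.74 2.41]
6 tool x,y [7.6  4.63]
9 tool x,y [11.57  6.64]
12 tool x,y [15.64  8.44]
15 tool x,y [19.79 10.03]
```

Emit:
play_rows(series=[[0.0007,0.0003,0,0],[0.0014,0.0007,0,0],[0.0021,0.001,0,0],[0.0029,0.0014,0,0],[0.0036,0.0017,0,0],[0.0044,0.0021,0,0],[0.0051,0.0024,0,0],[0.0056,0.0026,0,0],[0.0056,0.0026,0,0]])

```text
t: 23.05
tcp_pos: [0.6761, -0.1102, 0.1412]
tool_rot: [0.42, 0.569, -0.448, 0.547]
force: [-11.9, -3.1, 8.7]
finger_gap: 0.191
```

```bash
python3 -c "
from h import *
d=hm()"
```

```text
t 23.05 tcp g [ 0.0692 -0.2031  0.1412] F g [-12.34  -0.13   8.67] gap 0.191 tau [-0.36  1.96  0.05]
tooly in g [ 0.9987  0.0023 -0.0505] x [-5.050e-02  4.000e-04 -9.987e-01]
n 2162 handle rel 0.0728 0.0437 r 0.0849 theta deg 59.0 lever 2.077
Ftan (on tool) -13.79 Frad -6.11 grasp offset 0.0021 0.058
3 tool x,y [3.76 2.38]
6 tool x,y [7.63 4.57]
9 tool x,y [11.62  6.55]
12 tool x,y [15.7   8.31]
15 tool x,y [19.88  9.86]
```

Emit:
play_rows(series=[[0.0048,0.0022,0,0],[0.0048,0.0022,0,0],[0.0048,0.0022,0,0],[0.0048,0.0022,0,0],[0.0048,0.0022,0,0]], claw=45)

```text
t: 23.6
tcp_pos: [0.6786, -0.1095, 0.1366]
tool_rot: [0.42, 0.569, -0.447, 0.547]
force: [0.2, -1.1, 0.3]
finger_gap: 0.448
```

```bash
python3 -c "
from h import *
d=hm();crop(d,150,360,120,320,3,'w13c')"
```

```text
t 23.6 tcp g [ 0.0719 -0.2031  0.1366] F g [-0.12 -1.14  0.32] gap 0.448 tau [ 0.03  0.01 -0.  ]
tooly in g [ 0.9988  0.0025 -0.0492] x [-4.920e-02  2.000e-04 -9.988e-01]
n 2295 handle rel 0.0728 0.044 r 0.0851 theta deg 58.85 lever 2.074
Ftan (on tool) -0.33 Frad 0.07 grasp offset -0.0006 0.0629
3 tool x,y [3.75 2.39]
6 tool x,y [7.63 4.58]
9 tool x,y [11.61  6.56]
12 tool x,y [15.69  8.33]
15 tool x,y [19.86  9.89]
```

View pics/w13c.png

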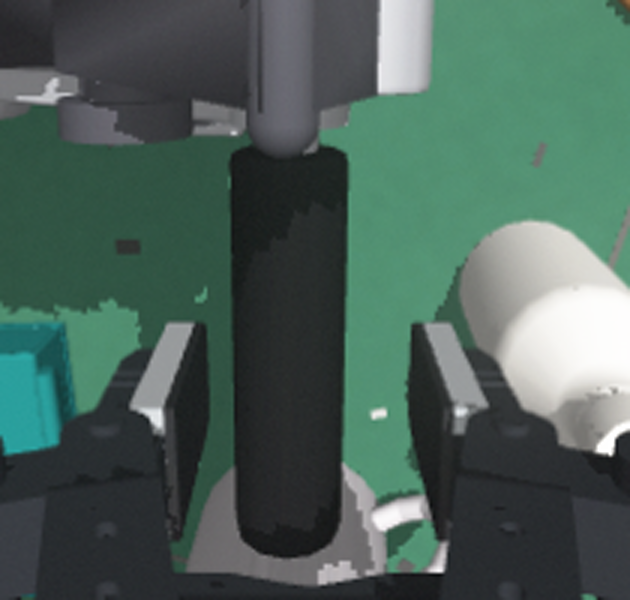

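Emit:
play_rows(series=[[-0.02,-0.001,0,0],[-0.05,-0.0025,0,0],[-0.1,-0.005,0,0],[-0.15,-0.0075,0,0],[-0.15,-0.0075,-0.03,0],[-0.15,-0.0075,-0.07,0],[-0.15,-0.0075,-0.11,0],[-0.15,-0.0075,-0.11,0],[-0.15,-0.0075,-0.11,0]])

```text
t: 24.55
tcp_pos: [0.6512, -0.0021, 0.2867]
tool_rot: [0.419, 0.569, -0.447, 0.548]
force: [0.0, 0.5, -0.2]
finger_gap: 0.451
```

Run:
```python
from h import *
from station import snapshot
st();d=snapshot("wrist");cv2.imwrite("pics/w14.png",d["image"]);G=w2g(cloud(d))
m=(G[...,2]>.2)&(G[...,2]<.255)&(G[...,1]>-.115)&(G[...,1]<-.06)&(G[...,0]>.04)&(d["depth"]>.15)
print(m.sum(),np.percentile(G[m],[2,50,98],axis=0).round(4))
print(delta(g2w([.080,-.092,.1775])))
d=snapshot("side");crop(d,220,340,80,180,6,"s14c")
G=w2g(cloud(d));m=(G[...,2]>.17)&(G[...,2]<.23)&(G[...,1]<-.155)&(G[...,1]>-.23)&(G[...,0]>.05);print(m.sum(),np.percentile(G[m],[2,50,98],axis=0).round(4))
```

```text
t 24.55 tcp g [ 0.0715 -0.0923  0.2867] F g [ 0.13  0.51 -0.15] gap 0.451 tau [-0.01 -0.03  0.02]
tooly in g [ 0.9988  0.0045 -0.0495] x [-4.950e-02 -2.000e-04 -9.988e-01]
592 [[ 0.0771 -0.1139  0.2348]
 [ 0.0827 -0.0934  0.2395]
 [ 0.0883 -0.074   0.2415]]
(array([ 0.10856175,  0.01381502, -0.00134988]), np.float64(0.17406784211125415))
250 [[ 0.0619 -0.2291  0.1708]
 [ 0.9236 -0.2106  0.2013]
 [ 0.9311 -0.1834  0.2281]]
```

View pics/w14.png

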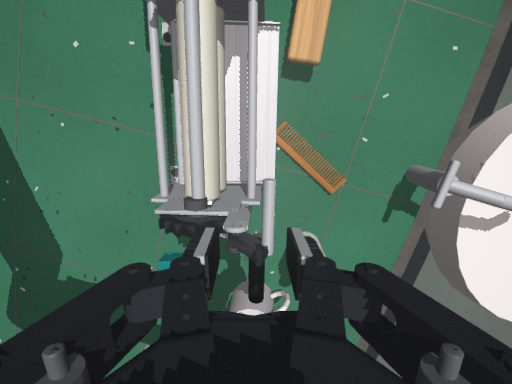

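View pics/s14c.png

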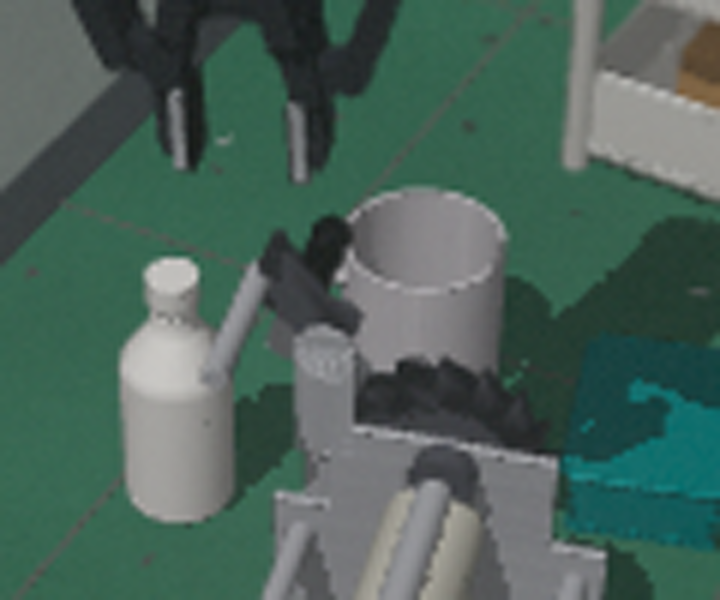

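Emit:
play_rows(series=[[0.02,0.0138,0,0],[0.05,0.0138,0,0],[0.08,0.0138,0,0],[0.1,0.0138,0,0],[0.1085,0.0138,0,0],[0.1085,0.0138,0,0],[0.1085,0.0138,0,0]])

```text
t: 25.35
tcp_pos: [0.6609, -0.0026, 0.1783]
tool_rot: [0.421, 0.568, -0.448, 0.548]
force: [1.0, 0.8, -0.3]
finger_gap: 0.447
```

Emit:
play_rows(series=[[0,0,0,0],[0,0,0,0],[0,0,0,0],[0,0,0,0],[0,0,0,0]], claw=0, force=25)

```text
t: 25.85
tcp_pos: [0.6612, -0.0032, 0.1801]
tool_rot: [0.421, 0.567, -0.448, 0.548]
force: [-3.2, -1.9, 6.2]
finger_gap: 0.127
```

```bash
cat >> h.py <<'E'
def pm():
    from station import snapshot
    s=st();d=snapshot("wrist");G=w2g(cloud(d))
    gp=w2g(s["tcp_pos"])
    m=(G[...,2]>.19)&(G[...,2]<.28)&(G[...,1]>-.080)&(G[...,1]<-.075)&(d["depth"]>.1)&(abs(G[...,0]-gp[0])<.018)
    q=np.percentile(G[m],[2,50,98],axis=0);x=(q[0,0]+q[2,0])/2;z=q[2,2]-.006
    rx,rz=x-.0505,z-.2105;a=np.pi-np.arctan2(8,40)-np.arctan2(rz,rx)
    print("n",m.sum(),"pin",round(x,4),round(z,4),"rel",round(rx,4),round(rz,4),"r",round(np.hypot(rx,rz),4),"a",round(a,3))
    R=RW@Rn.from_quat(s["tool_rot"]).as_matrix()
    for k in range(0,12):
        b=a+(k+1)*(-.1)
        v=(pin(b)-pin(a));print(round(b,2),((R.T@v)[:2]*1000).round(1).tolist(),end=" ")
    return d
E
python3 -c "
from h import *
d=pm();crop(d,150,360,120,320,3,'w15c')"
```

```text
t 25.85 tcp g [ 0.0809 -0.0958  0.1801] F g [-3.62 -1.08  6.22] gap 0.127 tau [-0.22  0.38 -0.03]
tooly in g [ 0.9989  0.001  -0.0466] x [-0.0466 -0.0027 -0.9989]
n 230 pin 0.0829 0.2353 rel 0.0324 0.0248 r 0.0408 a 2.291
2.19 [-3.0, -2.8] 2.09 [-5.7, -5.8] 1.99 [-8.1, -9.2] 1.89 [-10.1, -12.7] 1.79 [-11.8, -16.4] 1.69 [-13.0, -20.3] 1.59 [-13.9, -24.3] 1.49 [-14.4, -28.3] 1.39 [-14.5, -32.4] 1.29 [-14.2, -36.4] 1.19 [-13.5, -40.5] 1.09 [-12.3, -44.4]
```

View pics/w15c.png

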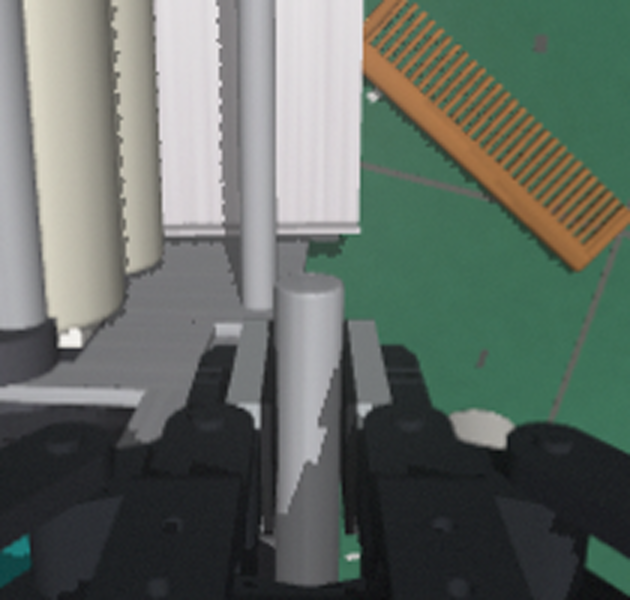

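Gripped; a=2.29. Lift it back over to about 1.4.

Emit:
play_rows(series=[[-0.003,-0.0028,0,0],[-0.0057,-0.0058,0,0],[-0.0081,-0.0092,0,0],[-0.0101,-0.0127,0,0],[-0.0118,-0.0164,0,0],[-0.013,-0.0203,0,0],[-0.0139,-0.0243,0,0],[-0.0144,-0.0283,0,0],[-0.0145,-0.0324,0,0],[-0.0145,-0.0324,0,0]])

```text
t: 26.9
tcp_pos: [0.6329, -0.0103, 0.1993]
tool_rot: [0.422, 0.565, -0.446, 0.551]
force: [3.3, 2.2, 6.7]
finger_gap: 0.127
```

```bash
python3 -c "
from h import *
d=pm()"
```

```text
t 26.9 tcp g [ 0.0518 -0.0957  0.1993] F g [3.7  1.33 6.67] gap 0.127 tau [ 0.41 -0.61 -0.08]
tooly in g [ 0.9992  0.001  -0.039 ] x [-0.039  -0.004  -0.9992]
n 217 pin 0.0535 0.2515 rel 0.003 0.041 r 0.0412 a 1.447
1.35 [0.1, -4.1] 1.25 [0.5, -8.1] 1.15 [1.4, -12.1] 1.05 [2.7, -16.0] 0.95 [4.3, -19.7] 0.85 [6.3, -23.3] 0.75 [8.7, -26.6] 0.65 [11.4, -29.7] 0.55 [14.3, -32.5] 0.45 [17.6, -35.0] 0.35 [21.0, -37.1] 0.25 [24.7, -38.9]
```

Emit:
play_rows(series=[[0.0001,-0.0041,0,0],[0.0005,-0.0081,0,0],[0.0014,-0.0121,0,0],[0.0027,-0.016,0,0],[0.0043,-0.0197,0,0],[0.0063,-0.0233,0,0],[0.0087,-0.0266,0,0],[0.0114,-0.0297,0,0],[0.0114,-0.0297,0,0]])

```text
t: 27.85
tcp_pos: [0.603, -0.0178, 0.1884]
tool_rot: [0.422, 0.566, -0.446, 0.55]
force: [4.5, 2.5, -0.2]
finger_gap: 0.129
```

```bash
python3 -c "
from h import *
d=pm()"
```

```text
t 27.85 tcp g [ 0.0209 -0.0957  0.1884] F g [ 4.92  1.3  -0.19] gap 0.129 tau [ 0.24 -0.83 -0.02]
tooly in g [ 9.992e-01  8.000e-04 -4.050e-02] x [-0.0405 -0.0035 -0.9992]
n 211 pin 0.0227 0.2409 rel -0.0278 0.0304 r 0.0412 a 0.633
0.53 [3.0, -2.7] 0.43 [6.3, -5.2] 0.33 [9.8, -7.3] 0.23 [13.5, -9.0] 0.13 [17.3, -10.4] 0.03 [21.3, -11.3] -0.07 [25.3, -11.9] -0.17 [29.4, -12.1] -0.27 [33.5, -11.8] -0.37 [37.5, -11.2] -0.47 [41.4, -10.1] -0.57 [45.2, -8.7]
```

Emit:
play_rows(series=[[0.0015,-0.0014,0,0],[0.003,-0.0027,0,0],[0.0046,-0.004,0,0],[0.0063,-0.0052,0,0],[0.008,-0.0063,0,0],[0.0098,-0.0073,0,0],[0.0116,-0.0082,0,0],[0.0128,-0.0088,0,0],[0.0128,-0.0088,0,0]])

```text
t: 28.8
tcp_pos: [0.5948, -0.0199, 0.1762]
tool_rot: [0.423, 0.565, -0.446, 0.55]
force: [5.8, 1.4, 1.0]
finger_gap: 0.128
```

```bash
python3 -c "
from h import *
d=pm()"
```

```text
t 28.8 tcp g [ 0.0125 -0.0958  0.1762] F g [ 5.93 -0.03  0.98] gap 0.128 tau [ 0.41 -1.02 -0.04]
tooly in g [ 9.992e-01  8.000e-04 -3.880e-02] x [-0.0388 -0.0037 -0.9992]
n 216 pin 0.0143 0.2299 rel -0.0362 0.0194 r 0.0411 a 0.295
0.19 [3.8, -1.6] 0.09 [7.6, -2.8] -0.01 [11.6, -3.6] -0.11 [15.7, -4.1] -0.21 [19.8, -4.1] -0.31 [23.8, -3.7] -0.41 [27.8, -2.9] -0.51 [31.7, -1.7] -0.61 [35.5, -0.1] -0.71 [39.1, 1.8] -0.81 [42.4, 4.1] -0.91 [45.6, 6.7]
```

Emit:
play_rows(series=[[0.001,-0.0003,0,0],[0.002,-0.0007,0,0],[0.003,-0.001,0,0],[0.004,-0.0013,0,0],[0.004,-0.0013,0,0]])

```text
t: 29.35
tcp_pos: [0.5932, -0.0203, 0.172]
tool_rot: [0.423, 0.565, -0.446, 0.55]
force: [4.2, 2.4, 2.0]
finger_gap: 0.124
```

```bash
python3 -c "
from h import *
d=pm()"
```

```text
t 29.35 tcp g [ 0.0109 -0.0957  0.172 ] F g [4.61 1.27 2.01] gap 0.124 tau [ 0.33 -0.72 -0.  ]
tooly in g [ 9.992e-01  7.000e-04 -3.920e-02] x [-0.0392 -0.0035 -0.9992]
n 218 pin 0.0127 0.2263 rel -0.0378 0.0158 r 0.041 a 0.199
0.1 [3.9, -1.2] -0.0 [7.9, -2.1] -0.1 [11.9, -2.5] -0.2 [16.0, -2.5] -0.3 [20.1, -2.2] -0.4 [24.1, -1.4] -0.5 [28.0, -0.2] -0.6 [31.7, 1.4] -0.7 [35.3, 3.3] -0.8 [38.7, 5.6] -0.9 [41.8, 8.2] -1.0 [44.7, 11.1]
```

Just above the teeth; release, let it settle, then rise.

Emit:
play_rows(series=[[0,0,0,0],[0,0,0,0],[0,0,0,0],[0,0,0,0],[0,0,0,0],[-0.01,-0.0004,0,0],[-0.03,-0.0012,0,0],[-0.06,-0.0024,0,0],[-0.1,-0.004,0,0],[-0.14,-0.0055,0,0],[-0.14,-0.0055,0,0],[-0.14,-0.0055,0,0]], claw=45)

```text
t: 30.6
tcp_pos: [0.5936, -0.0199, 0.3141]
tool_rot: [0.423, 0.564, -0.445, 0.551]
force: [-1.2, 0.4, -0.5]
finger_gap: 0.452
```

Run:
```python
from h import *
from station import snapshot
d=pm();cv2.imwrite("pics/w16.png",d["image"]);G=w2g(cloud(d))
m=(G[...,2]>.17)&(G[...,2]<.23)&(G[...,1]<-.16)&(G[...,1]>-.185)&(abs(G[...,0]-.07)<.03)&(d["depth"]>.15)
if m.any(): print("\nlever",m.sum(),np.percentile(G[m],[2,50,98],axis=0).round(4))
d=snapshot("side");crop(d,220,340,80,180,6,"s16c")
```

```text
t 30.6 tcp g [ 0.0113 -0.0954  0.3141] F g [-1.11  0.64 -0.54] gap 0.452 tau [-0.05 -0.04  0.01]
tooly in g [ 9.993e-01  8.000e-04 -3.610e-02] x [-0.0361 -0.0052 -0.9993]
n 59 pin 0.0117 0.2238 rel -0.0388 0.0133 r 0.0411 a 0.132
0.03 [4.0, -1.0] -0.07 [8.0, -1.6] -0.17 [12.1, -1.7] -0.27 [16.1, -1.5] -0.37 [20.2, -0.9] -0.47 [24.1, 0.2] -0.57 [27.9, 1.6] -0.67 [31.6, 3.4] -0.77 [35.1, 5.5] -0.87 [38.3, 8.0] -0.97 [41.2, 10.8] -1.07 [43.9, 13.9] 
lever 1 [[ 0.0792 -0.161   0.2035]
 [ 0.0792 -0.161   0.2035]
 [ 0.0792 -0.161   0.2035]]
```

View pics/w16.png

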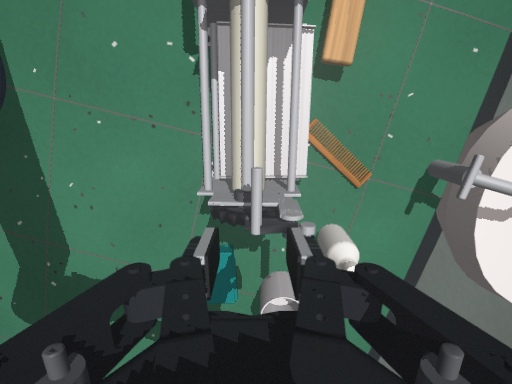

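View pics/s16c.png

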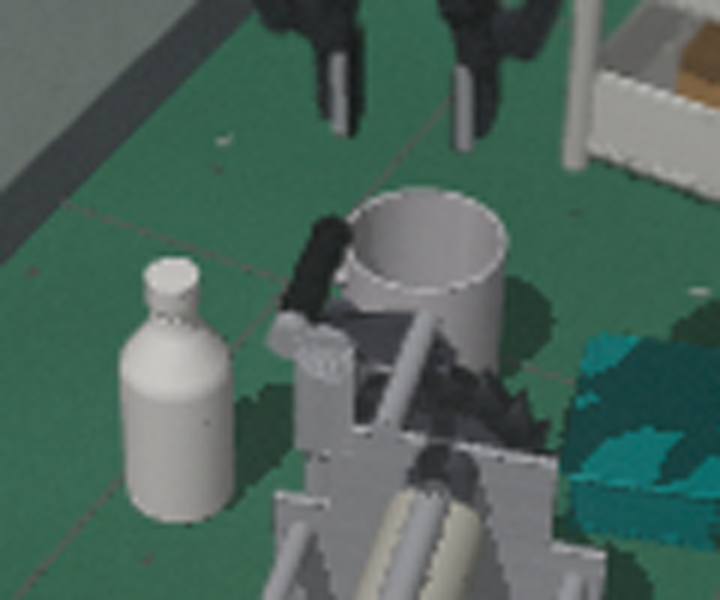

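Emit:
play_rows(series=[[-0.02,0.03,0.04,0],[-0.02,0.06,0.08,0],[-0.02,0.06,0.11,0],[-0.02,0.06,0.11,0],[-0.02,0.06,0.11,0]])

```text
t: 31.2
tcp_pos: [0.6771, -0.1117, 0.3266]
tool_rot: [0.422, 0.568, -0.447, 0.548]
force: [-0.2, 0.1, -0.5]
finger_gap: 0.451
```

Run:
```python
from h import *
from station import snapshot
st();d=snapshot("wrist");cv2.imwrite("pics/w17.png",d["image"]);G=w2g(cloud(d))
m=(G[...,2]>.17)&(G[...,2]<.23)&(G[...,1]<-.16)&(G[...,1]>-.22)&(abs(G[...,0]-.07)<.03)&(d["depth"]>.15)
q=np.percentile(G[m],[2,50,98],axis=0);print(m.sum(),q.round(4));x=(q[0,0]+q[2,0])/2+.0015;z=q[2,2]-.009-.1555;print("lever",np.arctan2(x,z)+1.047,np.hypot(x,z))
```

```text
t 31.2 tcp g [ 0.0699 -0.2048  0.3266] F g [-0.12  0.16 -0.5 ] gap 0.451 tau [-0.02 -0.    0.02]
tooly in g [ 9.99e-01 -5.00e-04 -4.51e-02] x [-4.51e-02  6.00e-04 -9.99e-01]
785 [[ 0.0632 -0.2186  0.2008]
 [ 0.0714 -0.1887  0.2065]
 [ 0.0796 -0.1615  0.2088]]
lever 2.0718281348275247 0.08533796197573387
```

View pics/w17.png

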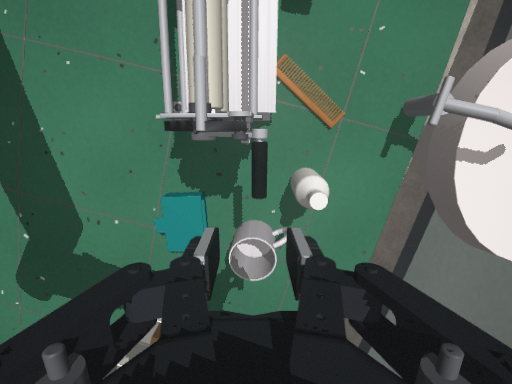

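```bash
python3 -c "
from station import manip
print(manip.sign_off())"
```

```text
the job is handed in; nothing more can be done
None
```

The pressure is off the rollers and the job is handed in at about 31 s. I did the three steps in the order asked.

- **Pawl thrown back:** I gripped the finger pin and swung the pawl over to its rest. The pin's position there matched a pawl value of about 2.3.
- **Lever on the stop:** I swung the lever back until the tangential force at the handle rose from about 5 N, the drag alone, to 14–16 N. That works out to about 12–15 N on the screw. The lever stopped at about 2.077 rad both times I pressed it. The screw top I measured earlier, about 25 mm above the wheel axis, fits that angle.
- **Pawl back on the teeth:** I carried the pin over again and let it go just above the wheel. It settled at about 0.13 rad, within the on-teeth range.

**Last checks:** the lever read about 2.072 rad, the same as when pressed within camera noise. The gripper was clear of everything with no force on it. The mug, soap box, comb and bottle looked undisturbed in the last picture. I did not measure any of the bystanders, and the bowl was out of the last views.

**What went wrong or disagreed:**
- **Tool point:** the fingertips sit about 41 mm behind the reported tool point. My first close on the pin therefore shut on air above it, touching nothing. I corrected for this from the cameras.
- **Lever slipped back:** relaxing the arm after the first press drew the lever back about 0.01 rad. I pressed it home again and opened the gripper while still pushing slightly forward.
- **Tool tilt:** the tool gradually tilted up to about 3°, with no effect on the work.

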